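# Find the twin setup block in the cases and wring it onto the stand

### The job

One of the three lidded cases holds the drilled steel block that matches the one on the setting stand. Open the cases fully, one at a time from the robot's left, until you find it, leaving opened lids up, any cases further right shut and the other parts where they lie. Take the block out, lay it flat and lengthwise on the stand's block so that it overhangs the end away from the stop by about a third of its length, slide it along in contact until it meets the stop and the two blocks are flush all round, and let go without disturbing the things standing about.

Things in the scene. Friction and masses are not known exactly. Their poses are not given: they have to be found in the camera images.
- case_a: One of 3 identical grey steel lidded cases fixed in a row along y; content unknown until opened. Origin: centre of the foot's underside, on the table; z up, x away from the robot to the hinge side. Its tray (120 x 150 x 46 mm outside, 4 mm walls and floor) is tilted 0.45 rad about the case's y, front low, open top leaning to -x; centre of the tray's underside at (0, 0, 34) mm
- lid_a (a joint): Hinge of case_a's lid, rad: 0 shut, 1.75 fully open at its stop (100 deg from the tray, 74 deg above level, leaning to the robot). Stiff (0.13 N m): the lid stays where it is left. Starts at 0 to 0.06
- lid_a_tab (a point): Centre of the thumb disc on the free edge of case_a's lid: steel, 30 mm in diameter, 12 mm thick along the case's y, centre 24 mm beyond the lid's edge. Pinched lightly across its thickness it turns between the fingers as the lid swings. Axes of the lid: x from disc to hinge, y along the hinge, z the outer normal
- lid_a_hinge (a point): Middle of the hinge line of case_a, at (34, 0, 101.5 mm) in the case frame. The disc's centre lies 148 mm from it along the lid and 10 mm on the lid's outer side; the lid is 124 mm long, 154 mm wide, 5 mm thick
- case_b: One of 3 identical grey steel lidded cases fixed in a row along y; content unknown until opened. Origin: centre of the foot's underside, on the table; z up, x away from the robot to the hinge side. Its tray (120 x 150 x 46 mm outside, 4 mm walls and floor) is tilted 0.45 rad about the case's y, front low, open top leaning to -x; centre of the tray's underside at (0, 0, 34) mm
- lid_b (a joint): Hinge of case_b's lid, rad: 0 shut, 1.75 fully open at its stop (100 deg from the tray, 74 deg above level, leaning to the robot). Stiff (0.13 N m): the lid stays where it is left. Starts at 0 to 0.06
- lid_b_tab (a point): Centre of the thumb disc on the free edge of case_b's lid: steel, 30 mm in diameter, 12 mm thick along the case's y, centre 24 mm beyond the lid's edge. Pinched lightly across its thickness it turns between the fingers as the lid swings. Axes of the lid: x from disc to hinge, y along the hinge, z the outer normal
- lid_b_hinge (a point): Middle of the hinge line of case_b, at (34, 0, 101.5 mm) in the case frame. The disc's centre lies 148 mm from it along the lid and 10 mm on the lid's outer side; the lid is 124 mm long, 154 mm wide, 5 mm thick
- case_c: One of 3 identical grey steel lidded cases fixed in a row along y; content unknown until opened. Origin: centre of the foot's underside, on the table; z up, x away from the robot to the hinge side. Its tray (120 x 150 x 46 mm outside, 4 mm walls and floor) is tilted 0.45 rad about the case's y, front low, open top leaning to -x; centre of the tray's underside at (0, 0, 34) mm
- lid_c (a joint): Hinge of case_c's lid, rad: 0 shut, 1.75 fully open at its stop (100 deg from the tray, 74 deg above level, leaning to the robot). Stiff (0.13 N m): the lid stays where it is left. Starts at 0 to 0.06
- lid_c_tab (a point): Centre of the thumb disc on the free edge of case_c's lid: steel, 30 mm in diameter, 12 mm thick along the case's y, centre 24 mm beyond the lid's edge. Pinched lightly across its thickness it turns between the fingers as the lid swings. Axes of the lid: x from disc to hinge, y along the hinge, z the outer normal
- lid_c_hinge (a point): Middle of the hinge line of case_c, at (34, 0, 101.5 mm) in the case frame. The disc's centre lies 148 mm from it along the lid and 10 mm on the lid's outer side; the lid is 124 mm long, 154 mm wide, 5 mm thick
- block_center (a point): Centre of the wanted part: loose ground steel block with drilled holes, 26 x 76 x 51 mm, 0.45 to 0.75 kg. Axes: x through the 26 mm, y along the 76 mm, z along the 51 mm. Starts in one of the cases, a large face on the tray floor, length down the slope, lower end at or near the front wall; its 51 mm width lies across the case with 30 mm or more free each side
- block: The same drilled block; origin at the centre of one of its 26 x 76 mm faces, 25.5 mm from its centre along -z; same axes
- flat_bar: Plain aluminium flat, 30 x 110 x 12 mm, loose in one of the cases: not wanted. Origin at its underside's centre, y along its length
- coupon: Welded angle coupon, 30 x 90 x 34 mm, loose in one of the cases: not wanted. Origin at its underside's centre, y along its length
- stand: Setting stand fixed to the table: base plate 70 x 120 x 10 mm; on it, fixed flat and centred, the wanted block's twin (26 mm high, 76 along the stand's y, 51 along x); at its +y end a steel stop, 40 mm wide, 10 mm thick, its face level with the twin's end face, its top 14 mm above the twin's top. Origin: centre of the base's underside, z up
- seat (a point): Centre of the fixed block's top face, 36 mm above the table; axes as the stand's (+y towards the end stop)
- tape_measure: Loose tape measure, 70 x 82 x 32 mm, bystander; origin under its centre
- tin: Loose open steel tin, 76 mm in diameter, 78 mm high, bystander; origin under its centre
- magnet: Loose arrow-shaped welding magnet, 76 x 87 x 16 mm, bystander; origin under its centre
Things that resemble listed ones, but are neither listed nor needed, are in the scene too. Leave any red look-alike of the stand alone.

How it is judged:
By the outcome, as a careful person would: the job done as asked, in the order asked, and still so for the second after the job is handed in, with the robot touching nothing.
It also fails if it takes over 72 s, if anything falls off the work surface, if the arm or the gripper's body presses on something with over 40 N, if the wrist force passes 120 N, or if a joint passes its speed limit or range.

### The arm

A 6-joint arm with a two-finger parallel gripper is mounted at the origin on a cart in front of the work surface, level with it; the furniture and walls round the work are solid. World frame = base frame: x ahead of the robot, y to its left, z up, the work surface at z = 0. Lengths are in m, angles in rad, forces in N, time in s.
With the tool pointing down it reaches from about 0.375 to 0.975 m from the base axis. Payload 3.8 kg.
Tool frame: the origin (TCP) lies midway between the tips of the shut fingers; the grasp point (between the pads) lies 19 mm behind it; z points along the fingers, y is the line along which they close (so a half turn about z gives the same grasp; the last joint's range is limited). The gripper opens to 85 mm and grips with 20 to 120 N. Pads are 22 mm wide; open, the fingers measure 114 mm over their backs; the gripper's body (76 mm by 85 mm) begins 54 mm behind the grasp point. The pads swing forward as they close: fully open they stand 13 mm farther back than shut.
Start: joints at [-1.365, 0.264, 1.604, -0, 1.274, -0.037], TCP at [0.162, -0.655, 0.231] pointing down, gripper open.
Joint ranges: [-2.63, 2.63], [-0.94, 2.18], [0.31, 2.57], [-1.31, 4.45], [0, 2.66], [-2.55, 2.55]. Speed limits (rad/s): [2.57, 2.57, 3.14, 3.14, 3.14, 3.14].

### API

Orientations are given as a rotation vector (axis times angle).
In Python, from workcell import bot, read_camera, camera_info, ticket gives the robot as it stands.
- The arm moves only by the tool servo_tool, never from a script. Its argument "targets" is a list of rows, each an object of numbers: "hand": the closure, from -1 (fully open) to 1 (shut); "x", "y", "z": the shift along the tool's x, y, z as a fraction of full scale; "roll": the turn about the tool's z as a fraction of full scale. In form: [{"hand": .., "x": .., "y": .., "z": .., "roll": ..}, ...]. A call has 1 to 10 rows; each row is the pose to reach, as a shift and turn from the pose commanded when the call began, along the tool's axes at that moment, turning the shorter way round; what a row does not reach only later rows make up. Full scale, the value 1, is 50 cm for a shift and 180 degrees for a turn. A row lasts 1/12 s, in which the tool goes at most 41.7 mm and 7.16 degrees, less where a joint would pass 70% of its speed; a pose out of reach is approached as far as the arm can. A call with a number of a shift or a turn outside -1 to 1 is refused whole. A call with a gripper value outside its range is refused whole. The fingers move at their own pace and stop on an object; "grip_force" is the grip in N (left out, the last holds). Time passes only in rows, so rows that repeat a pose let the fingers close. It gives the time, the measured TCP pose, the force, the opening and the grip force at its end, in the units of the state.
- bot.read_state(): the state, without advancing time (a new reading comes with each control period).
- read_camera(name): name is "side" or "top" or "wrist"; returns the picture (420x560x3 uint8, red, green, blue); there is no depth.
- camera_info(name): a dict with "fx", "fy", "cx", "cy" (pixels), "k1" (the pictures are not rectified: a ray, as slopes to the right and down, at radius r is drawn at 1 + k1 r^2 times it, then the intrinsics apply), "eye" and "orientation" of the camera in the world; the wrist camera has in their place "T_tool_cam" (4x4, takes a point from camera to tool coordinates, whose origin is the TCP and whose axes are the flange's). Camera axes: x right, y down, z forward; pixel columns grow to the right and rows downward; lengths in m; the calibration is good to about 2 mm. A picture is of the moment at which its call begins: read the wrist's pose just before it. camera_info takes no time and is no camera call.
- ticket.finish_job(): hands the job in; it is judged then, once.
The state is a dict: "time": time; "q": joint angles; "joint_vel": joint speeds; "joint_torque": joint torques, N m; "tool_pos": TCP position; "tcp_rot": TCP orientation; "wrist_force": force on the tool from outside, world axes, zero at the start; "torque": the same for the moment, N m; "width": opening from 0.0 (shut) to 1.0 (fully open); "grip_force": force on a finger pad.
Only numpy, scipy, OpenCV 4.12 (cv2) and the standard library are available. Lean on these libraries where they do the work, as an engineer would, in place of code of your own. Each camera call takes 0.05 s, during which the arm holds its last target. There are 200 camera calls.

## Working session

There is one attempt and no reset: what is moved stays moved. The work goes in short steps, Python scripts to look and compute and a tool call to move; the robot and the scene stay as the last step left them, time stands still between calls to the robot, and variables do not carry over. Pictures are saved under pics/ and viewed, at most 10 in all, crops included, and the job is handed in when it is done.

Besides the shell and the picture viewer there is one more tool, called after "Emit:" by a JSON object that holds its "api" and its "payload". servo_tool: Moves the arm, as the interface text tells. Its arguments: {"type":"object","properties":{"targets":{"type":"array"},"grip_force":{"type":"number"}},"required":["targets"]}

```bash
mkdir -p pics; cat > h.py <<'E'
import numpy as np, cv2
from scipy.spatial.transform import Rotation as R
from workcell import bot, read_camera, camera_info, ticket
def cam(name, st=None):
    i=camera_info(name)
    if name=="wrist":
        st=st or bot.read_state(); T=np.eye(4); T[:3,:3]=R.from_rotvec(st["tcp_rot"]).as_matrix(); T[:3,3]=st["tool_pos"]
        W=T@np.array(i["T_tool_cam"]); return i,W[:3,3],W[:3,:3]
    o=np.array(i["orientation"]); 
    M=o if o.shape==(3,3) else (R.from_rotvec(o).as_matrix() if o.size==3 else R.from_quat(o).as_matrix())
    return i,np.array(i["eye"]),M
def ray(c,u,v):
    i,e,M=c; a=np.array([(u-i["cx"])/i["fx"],(v-i["cy"])/i["fy"]]); b=a.copy()
    for _ in range(20): b=a/(1+i["k1"]*(b@b))
    d=M@np.array([b[0],b[1],1]); return e,d/np.linalg.norm(d)
def onz(c,u,v,z):
    e,d=ray(c,u,v); return e+d*(z-e[2])/d[2]
def proj(c,p):
    i,e,M=c; q=M.T@(np.array(p)-e); b=q[:2]/q[2]; b=b*(1+i["k1"]*(b@b)); return b[0]*i["fx"]+i["cx"],b[1]*i["fy"]+i["cy"]
def tri(c1,p1,c2,p2):
    e1,d1=ray(c1,*p1); e2,d2=ray(c2,*p2)
    s=np.linalg.lstsq(np.c_[d1,-d2],e2-e1,rcond=None)[0]; a=e1+s[0]*d1;b=e2+s[1]*d2; return (a+b)/2,np.linalg.norm(a-b)
def snap(name,f):
    st=bot.read_state(); im=read_camera(name); cv2.imwrite(f"pics/{f}.png",im[:,:,::-1]); return im,st
E
python3 - <<'E'
from h import *
for n in("top","side","wrist"): snap(n,n+"0"); print(n,{k:np.round(v,4).tolist() for k,v in camera_info(n).items() if not isinstance(v,str)})
a=[cv2.imread(f"pics/{n}0.png") for n in("top","side")]
print(bot.read_state())
E
```

```text
top {'fx': 398.7171, 'fy': 398.7171, 'cx': 278.4288, 'cy': 214.1129, 'k1': -0.1112, 'eye': [0.5408, 0.1182, 1.4193], 'orientation': [-2.2148, 2.1697, -0.0705]}
side {'fx': 423.9128, 'fy': 423.9128, 'cx': 291.9182, 'cy': 210.8188, 'k1': -0.046, 'eye': [0.2912, -0.8966, 0.5326], 'orientation': [-1.9365, 0.287, -0.2323]}
wrist {'fx': 366.6151, 'fy': 366.6151, 'cx': 277.1457, 'cy': 207.2925, 'k1': 0.0286, 'T_tool_cam': [[-0.0008, -0.9625, -0.2714, 0.0683], [1.0, -0.0005, -0.0009, 0.0002], [0.0008, -0.2714, 0.9625, -0.1428], [0.0, 0.0, 0.0, 1.0]]}
{'time': 0.15, 'q': array([-1.36487794e+00,  2.64602195e-01,  1.60507356e+00,  2.08668871e-05,
        1.27370591e+00, -3.68743168e-02]), 'joint_vel': array([-9.17156969e-05, -2.01778980e-03, -4.19915377e-03, -1.12697395e-03,
       -1.07111356e-03, -1.31080472e-03]), 'joint_torque': array([-1.15975131e-04, -5.15905380e+01, -3.67960203e+01, -9.19512240e-05,
        8.08926561e-03, -1.00149580e-05]), 'tool_pos': array([ 0.16218391, -0.6546343 ,  0.23022598]), 'tcp_rot': array([-3.11670211e+00, -3.80216225e-01,  2.05900646e-04]), 'wrist_force': array([ 0.08810522,  0.40240209, -0.10464123]), 'torque': array([-0.01873111, -0.06614113,  0.03358829]), 'grip_force': 0.0, 'width': 1.0011309241497222}
```

View pics/top0.png

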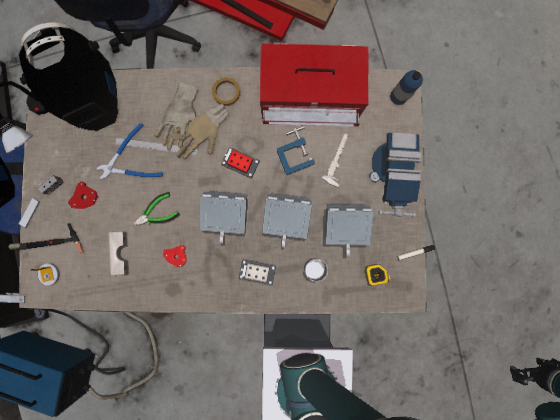

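View pics/side0.png

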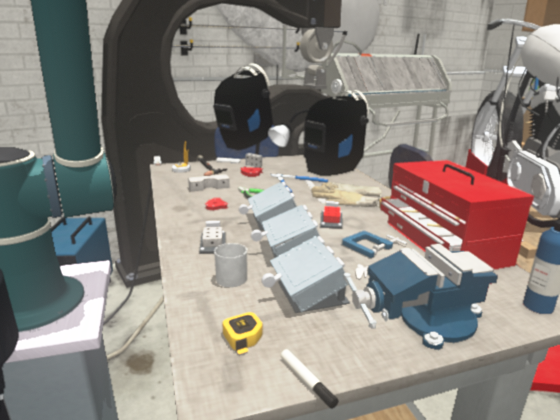

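The top view shows three grey cases at about (223,213), (287,216) and (349,225), with tabs toward the robot. The stand is at (257,270), the tin at (315,269), the tape at (376,274), and the red look-alike stand at (240,160). The side view confirms this. I'll take an enlarged crop to locate the tabs and the stand.

```bash
python3 - <<'E'
from h import *
im=cv2.imread("pics/top0.png"); c=im[185:295,190:390]; cv2.imwrite("pics/crop0.png",cv2.resize(c,None,fx=4,fy=4,interpolation=cv2.INTER_CUBIC))
C=cam("top")
hsv=cv2.cvtColor(im,cv2.COLOR_BGR2HSV)
# lids: bluish grey vs brownish bench
b=im.astype(int); m=((b[:,:,0]-b[:,:,2])>5).astype(np.uint8); m[:185]=0;m[295:]=0;m[:,:190]=0;m[:,385:]=0
for k in cv2.findContours(m,cv2.RETR_EXTERNAL,cv2.CHAIN_APPROX_NONE)[0]:
    if cv2.contourArea(k)>100:
        (x,y),s,a=cv2.minAreaRect(k); print("blob",round(x,1),round(y,1),np.round(s,1),round(a,1),cv2.boundingRect(k), k[k[:,0,1]>=k[:,0,1].max()-2][:,0].mean(0))
# forward kinematics check: wrist centre
E
```

```text
blob 314.5 270.0 [16. 17.] 90.0 (306, 262, 18, 17) [313.83333333 276.66666667]
blob 349.0 224.5 [39. 46.] 90.0 (326, 205, 47, 40) [347.5        243.77083333]
blob 286.7 215.7 [45.8 39.9] 7.1 (262, 194, 50, 45) [297.45 236.65]
blob 222.3 212.2 [45.7 39.4] 4.1 (200, 192, 47, 42) [229.6 231.9]
```

View pics/crop0.png

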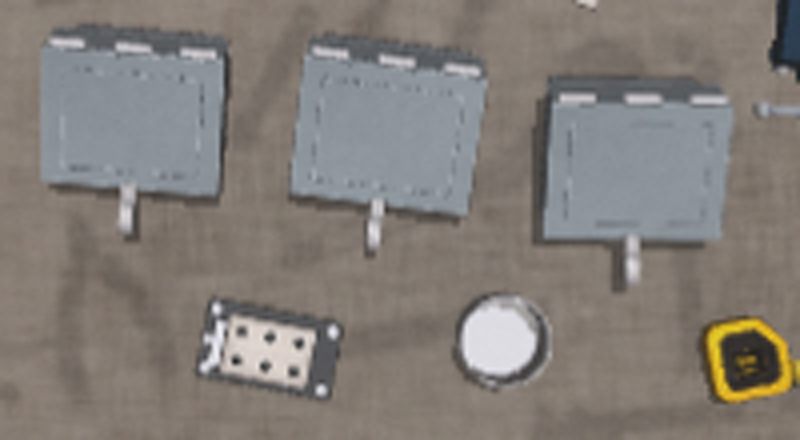

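The crop shows the tabs at about (127,213), (374,228) and (631,262) in crop pixels, and the hinge middles at (133,47), (397,61) and (643,99). The stand is centred near (268,349), with its stop at the left (+y) end.

```bash
python3 - <<'E'
from h import *
C=cam("top"); f=lambda p,z:onz(C,190+(p[0]+.5)/4-.5,185+(p[1]+.5)/4-.5,z)
H={'a':[(68,43),(133,47),(199,53)],'b':[(330,52),(397,61),(463,70)],'c':[(577,98),(643,99),(710,100)]}
D={'a':[(128,187),(127,237)],'b':[(377,201),(371,252)],'c':[(632,241),(631,287)]}
for k in H:
    h=[f(p,.103) for p in H[k]]; e=f(D[k][0],.056); d=f(D[k][1],.040)
    t=h[2]-h[0]; yaw=np.arctan2(t[0],-t[1]); ax=np.array([np.cos(yaw),np.sin(yaw)])
    # yaw: case +y = left
    v=-t[:2]/np.linalg.norm(t[:2]); yaw=np.arctan2(-v[0],v[1]); ax=np.array([np.cos(yaw),np.sin(yaw)])
    print(k,"hinge",h[1].round(4),"yaw",round(yaw,3),"disc pred",(h[1][:2]-ax*.1376).round(4),"edge",e[:2].round(4),"end",d[:2].round(4),"edge->end",np.hypot(*(e-d)[:2]).round(4))
q=[f(p,.010)[:2] for p in [(213,298),(343,322),(330,398),(200,374)]]
print("stand",np.round(q,4).tolist(),np.mean(q,0).round(4),[round(np.hypot(*(q[i]-q[i-1])),4) for i in range(4)])
l=(q[0]+q[3]-q[1]-q[2])/2; print("stand yaw",np.arctan2(-l[0],l[1]))
t=[f(p,.036)[:2] for p in [(228,314),(314,328),(305,388),(219,376)]]; print("twin",np.mean(t,0),[round(np.hypot(*(t[i]-t[i-1])),4) for i in range(4)])
E
```

```text
a hinge [0.6759 0.3    0.103 ] yaw -0.057 disc pred [0.5386 0.3078] edge [0.5604 0.3073] end [0.5174 0.3092] edge->end 0.043
b hinge [0.6687 0.0805 0.103 ] yaw -0.114 disc pred [0.532  0.0962] edge [0.5529 0.094 ] end [0.509 0.098] edge->end 0.0441
c hinge [ 0.6415 -0.1246  0.103 ] yaw 0.006 disc pred [ 0.5039 -0.1255] edge [ 0.5229 -0.1251] end [ 0.4829 -0.1276] edge->end 0.0401
stand [[0.4649, 0.2359], [0.4463, 0.121], [0.3794, 0.131], [0.3979, 0.2459]] [0.4221 0.1835] [np.float64(0.0677), np.float64(0.1164), np.float64(0.0677), np.float64(0.1163)]
stand yaw -0.16032117202810545
twin [0.42121796 0.18648389] [np.float64(0.054), np.float64(0.0753), np.float64(0.0523), np.float64(0.075)]
```

```bash
cat >> h.py <<'E'
def go(*pts):
    """pts: (x,y,z,heading) world; prints fractions x,y,z,roll from the present pose"""
    st=bot.read_state(); M=R.from_rotvec(st["tcp_rot"]).as_matrix(); h0=np.arctan2(M[1,0],M[0,0])
    print("t",round(st["time"],2),"pos",st["tool_pos"].round(4),"hd",round(h0,4),"tilt",np.round(M[2],4),"w",round(st["width"],3),"F",st["wrist_force"].round(1),"q",st["q"].round(2))
    for p in pts:
        s=M.T@(np.array(p[:3])-st["tool_pos"])/.5; d=(p[3]-h0+np.pi)%(2*np.pi)-np.pi
        print(p,"->",s.round(4),"roll",round(-d/np.pi,4),"rows",round(max(np.linalg.norm(s)*.5/.0417,abs(d)/np.radians(7.16)),1))
E
python3 -c "
from h import *
go((.45,-.25,.24,1.67),(.537,.308,.24,np.pi-.057),(.537,.308,.15,np.pi-.057))"
```

```text
t 0.15 pos [ 0.1622 -0.6546  0.2302] hd 0.2428 tilt [ 1.0e-04 -1.8e-03 -1.0e+00] w 1.001 F [ 0.1  0.4 -0.1] q [-1.36  0.26  1.61  0.    1.27 -0.04]
(0.45, -0.25, 0.24, 1.67) -> [ 0.7533 -0.6472 -0.0183] roll -0.4543 rows 11.9
(0.537, 0.308, 0.24, 3.084592653589793) -> [ 1.1905 -1.6886 -0.0164] roll -0.9046 rows 24.8
(0.537, 0.308, 0.15, 3.084592653589793) -> [ 1.1905 -1.6883  0.1636] roll -0.9046 rows 24.8
```

Emit:
{"api": "servo_tool", "payload": {"targets": [{"hand":-1,"x":0.75,"y":-0.65,"z":-0.02,"roll":-0.45},{"hand":-1,"x":0.75,"y":-0.65,"z":-0.02,"roll":-0.45},{"hand":-1,"x":0.75,"y":-0.65,"z":-0.02,"roll":-0.45},{"hand":-1,"x":0.75,"y":-0.65,"z":-0.02,"roll":-0.45},{"hand":-1,"x":0.75,"y":-0.65,"z":-0.02,"roll":-0.45},{"hand":-1,"x":0.75,"y":-0.65,"z":-0.02,"roll":-0.45},{"hand":-1,"x":0.75,"y":-0.65,"z":-0.02,"roll":-0.45},{"hand":-1,"x":0.75,"y":-0.65,"z":-0.02,"roll":-0.45},{"hand":-1,"x":0.75,"y":-0.65,"z":-0.02,"roll":-0.45},{"hand":-1,"x":0.75,"y":-0.65,"z":-0.02,"roll":-0.45}], "grip_force": 20}}

```text
time: 0.98
tool_pos: [0.4028, -0.3128, 0.2396]
tcp_rot: [2.3, 2.14, 0.0]
wrist_force: [1.2, 0.2, -0.1]
width: 1.003
grip_force: 0.0
```

```bash
python3 -c "
from h import *
go((.537,.25,.26,np.pi-.3),(.537,.308,.26,np.pi-.057))"
```

```text
t 0.98 pos [ 0.4028 -0.3128  0.2396] hd 1.4986 tilt [-0.e+00  1.e-04 -1.e+00] w 1.003 F [ 1.2  0.2 -0.1] q [-0.71 -0.06  1.94  0.    1.26 -0.64]
(0.537, 0.25, 0.26, 2.8415926535897933) -> [ 1.1419  0.1865 -0.0407] roll -0.4275 rows 13.9
(0.537, 0.308, 0.26, 3.084592653589793) -> [ 1.2576  0.1781 -0.0407] roll -0.5048 rows 15.2
```

Emit:
{"api": "servo_tool", "payload": {"targets": [{"hand":-1,"x":1,"y":0.18,"z":-0.04,"roll":-0.5},{"hand":-1,"x":1,"y":0.18,"z":-0.04,"roll":-0.5},{"hand":-1,"x":1,"y":0.18,"z":-0.04,"roll":-0.5},{"hand":-1,"x":1,"y":0.18,"z":-0.04,"roll":-0.5},{"hand":-1,"x":1,"y":0.18,"z":-0.04,"roll":-0.5},{"hand":-1,"x":1,"y":0.18,"z":-0.04,"roll":-0.5},{"hand":-1,"x":1,"y":0.18,"z":-0.04,"roll":-0.5},{"hand":-1,"x":1,"y":0.18,"z":-0.04,"roll":-0.5},{"hand":-1,"x":1,"y":0.18,"z":-0.04,"roll":-0.5},{"hand":-1,"x":1,"y":0.18,"z":-0.04,"roll":-0.5}]}}

```text
time: 1.82
tool_pos: [0.5076, 0.0902, 0.2561]
tcp_rot: [0.612, 3.081, -0.0]
wrist_force: [0.6, -0.5, 0.5]
width: 1.002
grip_force: 0.0
```

```bash
python3 -c "
from h import *
go((.537,.308,.18,np.pi-.057))"
```

```text
t 1.82 pos [0.5076 0.0902 0.2561] hd 2.7493 tilt [-2.e-04 -0.e+00 -1.e+00] w 1.002 F [ 0.6 -0.5  0.5] q [ 0.13 -0.06  1.91 -0.    1.29 -1.05]
(0.537, 0.308, 0.18, 3.084592653589793) -> [0.1121 0.425  0.1521] roll -0.1067 rows 5.6
```

Now move above the tab of case a and check with the wrist camera.

Emit:
{"api": "servo_tool", "payload": {"targets": [{"hand":-1,"x":0.112,"y":0.425,"z":0.152,"roll":-0.1067},{"hand":-1,"x":0.112,"y":0.425,"z":0.152,"roll":-0.1067},{"hand":-1,"x":0.112,"y":0.425,"z":0.152,"roll":-0.1067},{"hand":-1,"x":0.112,"y":0.425,"z":0.152,"roll":-0.1067},{"hand":-1,"x":0.112,"y":0.425,"z":0.152,"roll":-0.1067},{"hand":-1,"x":0.112,"y":0.425,"z":0.152,"roll":-0.1067},{"hand":-1,"x":0.112,"y":0.425,"z":0.152,"roll":-0.1067},{"hand":-1,"x":0.112,"y":0.425,"z":0.152,"roll":-0.1067}]}}

```text
time: 2.48
tool_pos: [0.5376, 0.3065, 0.1785]
tcp_rot: [-0.096, -3.138, 0.003]
wrist_force: [0.2, -0.2, -0.4]
width: 1.002
grip_force: 0.0
```

```bash
python3 -c "
from h import *
im,st=snap('wrist','w1'); c=cam('wrist',st); go((.537,.308,.034,np.pi-.057))
for p in [(.5386,.3078,.046),(.5386,.3078,.055)]: print(proj(c,p))
"
```

```text
t 2.53 pos [0.5381 0.3056 0.1794] hd 3.0793 tilt [ 0.0012 -0.0013 -1.    ] w 0.999 F [-0.7  0.2 -0.2] q [ 0.48  0.2   1.78 -0.    1.16 -1.03]
(0.537, 0.308, 0.034, 3.084592653589793) -> [0.0021 0.0051 0.2907] roll -0.0017 rows 3.5
(np.float64(279.54488201912034), np.float64(198.4699771330503))
(np.float64(279.60462491588004), np.float64(201.39732320968477))
```

View pics/w1.png

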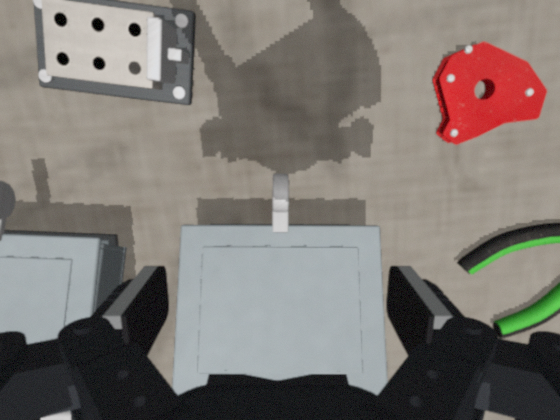

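The wrist view shows the disc of case a centred near (281,197), against a predicted (279.5,198.5), so it lies within 1 mm. Descend and pinch.

Emit:
{"api": "servo_tool", "payload": {"targets": [{"hand":-1,"x":0.0,"y":0.006,"z":0.285,"roll":-0.002},{"hand":-1,"x":0.0,"y":0.006,"z":0.285,"roll":-0.002},{"hand":-1,"x":0.0,"y":0.006,"z":0.285,"roll":-0.002},{"hand":-1,"x":0.0,"y":0.006,"z":0.285,"roll":-0.002},{"hand":0.5,"x":0.0,"y":0.006,"z":0.285,"roll":-0.002},{"hand":1,"x":0.0,"y":0.006,"z":0.285,"roll":-0.002},{"hand":1,"x":0.0,"y":0.006,"z":0.285,"roll":-0.002},{"hand":1,"x":0.0,"y":0.006,"z":0.285,"roll":-0.002},{"hand":1,"x":0.0,"y":0.006,"z":0.285,"roll":-0.002},{"hand":1,"x":0.0,"y":0.006,"z":0.285,"roll":-0.002}], "grip_force": 20}}

```text
time: 3.37
tool_pos: [0.5404, 0.309, 0.0399]
tcp_rot: [0.089, 3.137, 0.002]
wrist_force: [4.4, -15.8, 2.8]
width: 0.145
grip_force: 9.0
```

```bash
cat >> h.py <<'E'
def arc(yaw,th,a0=None):
    """shift fractions (tool x toward robot, z down) from the present TCP along the lid arc, lid angles th; start th[0]"""
    f=lambda t:np.array([.034-.148*np.cos(.45-t)-.010*np.sin(.45-t), .1015-.148*np.sin(.45-t)+.010*np.cos(.45-t)])
    p0=f(th[0])
    for t in th[1:]:
        d=f(t)-p0; print(t,"x",round(-d[0]/.5,4),"z",round(-d[1]/.5,4), "disc",f(t).round(4))
E
python3 -c "
from h import *
go((.537,.308,.034,np.pi-.057)); arc(0,[.03]+list(np.round(np.linspace(.2,1.75,10),3)))"
```

```text
t 3.37 pos [0.5404 0.309  0.0399] hd 3.0846 tilt [-0.0035  0.0013 -1.    ] w 0.145 F [  4.4 -15.8   2.8] q [ 0.48  0.34  1.88 -0.    0.91 -1.03]
(0.537, 0.308, 0.034, 3.084592653589793) -> [ 0.0067 -0.0025  0.0117] roll -0.0 rows 0.2
0.2 x 0.0133 z -0.0486 disc [-0.1119  0.0746]
0.372 x 0.0182 z -0.0993 disc [-0.1143  0.0999]
0.544 x 0.0144 z -0.1501 disc [-0.1124  0.1253]
0.717 x 0.0018 z -0.1998 disc [-0.1061  0.1502]
0.889 x -0.019 z -0.2463 disc [-0.0957  0.1735]
1.061 x -0.0475 z -0.2886 disc [-0.0815  0.1946]
1.233 x -0.0827 z -0.3254 disc [-0.0638  0.213 ]
1.406 x -0.124 z -0.3558 disc [-0.0432  0.2282]
1.578 x -0.1697 z -0.3785 disc [-0.0204  0.2395]
1.75 x -0.2185 z -0.393 disc [0.004  0.2468]
```

Emit:
{"api": "servo_tool", "payload": {"targets": [{"hand":1,"x":0.007,"y":-0.001,"z":-0.024,"roll":0},{"hand":1,"x":0.013,"y":-0.002,"z":-0.049,"roll":0},{"hand":1,"x":0.017,"y":-0.002,"z":-0.074,"roll":0},{"hand":1,"x":0.018,"y":-0.002,"z":-0.099,"roll":0},{"hand":1,"x":0.017,"y":-0.002,"z":-0.125,"roll":0},{"hand":1,"x":0.014,"y":-0.002,"z":-0.15,"roll":0},{"hand":1,"x":0.009,"y":-0.002,"z":-0.175,"roll":0},{"hand":1,"x":0.002,"y":-0.002,"z":-0.2,"roll":0},{"hand":1,"x":-0.008,"y":-0.002,"z":-0.224,"roll":0},{"hand":1,"x":-0.019,"y":-0.002,"z":-0.246,"roll":0}]}}

```text
time: 4.2
tool_pos: [0.5486, 0.3077, 0.1618]
tcp_rot: [0.09, 3.139, 0.002]
wrist_force: [5.7, 3.1, -7.0]
width: 0.134
grip_force: 24.9
```

```bash
python3 -c "
from h import *
go((.537,.308,.034,np.pi-.057)); arc(0,[.889]+list(np.round(np.linspace(.985,1.75,9),3)))"
```

```text
t 4.2 pos [0.5486 0.3077 0.1618] hd 3.0844 tilt [-0.0013  0.0015 -1.    ] w 0.134 F [ 5.7  3.1 -7. ] q [ 0.47  0.23  1.78  0.    1.13 -1.04]
(0.537, 0.308, 0.034, 3.084592653589793) -> [ 0.0235 -0.0012  0.2555] roll -0.0001 rows 3.1
0.985 x -0.015 z -0.0242 disc [-0.0882  0.1856]
1.081 x -0.0322 z -0.0469 disc [-0.0796  0.1969]
1.176 x -0.0513 z -0.0676 disc [-0.07    0.2072]
1.272 x -0.0726 z -0.0865 disc [-0.0594  0.2167]
1.368 x -0.0955 z -0.1034 disc [-0.048   0.2251]
1.463 x -0.1197 z -0.1178 disc [-0.0359  0.2324]
1.559 x -0.1455 z -0.13 disc [-0.023   0.2385]
1.654 x -0.1719 z -0.1396 disc [-0.0097  0.2432]
1.75 x -0.1995 z -0.1466 disc [0.004  0.2468]
```

Emit:
{"api": "servo_tool", "payload": {"targets": [{"hand":1,"x":-0.015,"y":0,"z":-0.024,"roll":0},{"hand":1,"x":-0.032,"y":0,"z":-0.047,"roll":0},{"hand":1,"x":-0.051,"y":0,"z":-0.068,"roll":0},{"hand":1,"x":-0.073,"y":0,"z":-0.086,"roll":0},{"hand":1,"x":-0.095,"y":0,"z":-0.103,"roll":0},{"hand":1,"x":-0.12,"y":0,"z":-0.118,"roll":0},{"hand":1,"x":-0.145,"y":0,"z":-0.13,"roll":0},{"hand":1,"x":-0.172,"y":0,"z":-0.14,"roll":0},{"hand":1,"x":-0.2,"y":0,"z":-0.147,"roll":0},{"hand":1,"x":-0.21,"y":0,"z":-0.149,"roll":0}]}}

```text
time: 5.03
tool_pos: [0.6527, 0.3011, 0.2348]
tcp_rot: [-0.09, -3.137, 0.001]
wrist_force: [-1.6, 0.4, -3.1]
width: 0.136
grip_force: 24.4
```

Emit:
{"api": "servo_tool", "payload": {"targets": [{"hand":1,"x":-0.008,"y":0,"z":0,"roll":0},{"hand":1,"x":-0.008,"y":0,"z":0,"roll":0},{"hand":1,"x":-0.008,"y":0,"z":0,"roll":0}]}}

```text
time: 5.28
tool_pos: [0.6554, 0.3009, 0.2351]
tcp_rot: [-0.089, -3.137, 0.001]
wrist_force: [-4.6, 0.7, -0.6]
width: 0.131
grip_force: 24.6
```

```bash
python3 -c "
from h import *
go((.537,.308,.034,np.pi-.057))"
```

```text
t 5.28 pos [0.6554 0.3009 0.2351] hd 3.0847 tilt [ 3.1e-03 -7.0e-04 -1.0e+00] w 0.131 F [-4.6  0.7 -0.6] q [ 0.4   0.35  1.49  0.    1.31 -1.12]
(0.537, 0.308, 0.034, 3.084592653589793) -> [0.236  0.001  0.4029] roll 0.0 rows 5.6
```

Emit:
{"api": "servo_tool", "payload": {"targets": [{"hand":1,"x":-0.012,"y":0,"z":0,"roll":0},{"hand":1,"x":-0.012,"y":0,"z":0,"roll":0},{"hand":1,"x":-0.012,"y":0,"z":0,"roll":0},{"hand":1,"x":-0.012,"y":0,"z":0,"roll":0}]}}

```text
time: 5.62
tool_pos: [0.656, 0.3008, 0.2349]
tcp_rot: [-0.088, -3.126, 0.003]
wrist_force: [-20.1, -0.1, 5.3]
width: 0.14
grip_force: 24.9
```

```bash
python3 -c "
from h import *
snap('side','s1'); snap('top','t1')
a=cv2.imread('pics/s1.png')[120:320,200:400]; b=cv2.imread('pics/t1.png')[150:250,180:280]
cv2.imwrite('pics/v1.png',np.hstack([cv2.resize(a,(400,400)),cv2.resize(b,(400,400))]))"
```

```text
(no output)
```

View pics/v1.png

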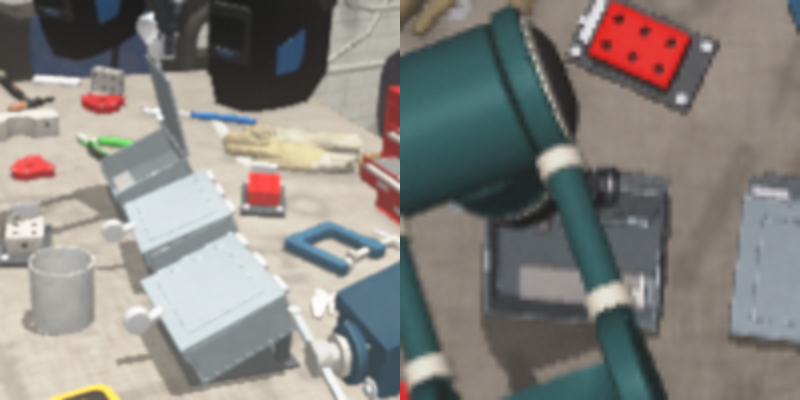

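The side view shows lid a up at its stop (20 N reaction). The top view shows a plain light flat in the tray, at crop (520–610, 265–300). Release and retreat.

Emit:
{"api": "servo_tool", "payload": {"targets": [{"hand":1,"x":0.014,"y":0,"z":0,"roll":0},{"hand":-1,"x":0.014,"y":0,"z":0,"roll":0},{"hand":-1,"x":0.014,"y":0,"z":0,"roll":0},{"hand":-1,"x":0.014,"y":0,"z":0,"roll":0},{"hand":-1,"x":0.014,"y":0,"z":0,"roll":0},{"hand":-1,"x":0.014,"y":0,"z":-0.05,"roll":0},{"hand":-1,"x":0.014,"y":0,"z":-0.12,"roll":0},{"hand":-1,"x":0.014,"y":0,"z":-0.15,"roll":0},{"hand":-1,"x":0.014,"y":0,"z":-0.15,"roll":0}]}}

```text
time: 6.47
tool_pos: [0.659, 0.3017, 0.3172]
tcp_rot: [0.09, 3.13, 0.007]
wrist_force: [0.6, 0.5, 1.7]
width: 1.0
grip_force: 0.0
```

```bash
python3 -c "
from h import *
go((.534,.096,.29,np.pi-.114),(.534,.096,.18,np.pi-.114))"
```

```text
t 6.47 pos [0.659  0.3017 0.3172] hd 3.0839 tilt [-0.01    0.0046 -0.9999] w 1.0 F [0.6 0.5 1.7] q [ 0.4   0.32  1.38 -0.    1.43 -1.12]
(0.534, 0.096, 0.29, 3.0275926535897932) -> [ 0.2265 -0.4253  0.0502] roll 0.0179 rows 5.8
(0.534, 0.096, 0.18, 3.0275926535897932) -> [ 0.2287 -0.4263  0.2701] roll 0.0179 rows 6.6
```

Emit:
{"api": "servo_tool", "payload": {"targets": [{"hand":-1,"x":0.227,"y":-0.425,"z":0.06,"roll":0.018},{"hand":-1,"x":0.227,"y":-0.425,"z":0.06,"roll":0.018},{"hand":-1,"x":0.227,"y":-0.425,"z":0.06,"roll":0.018},{"hand":-1,"x":0.227,"y":-0.425,"z":0.06,"roll":0.018},{"hand":-1,"x":0.227,"y":-0.425,"z":0.06,"roll":0.018},{"hand":-1,"x":0.228,"y":-0.425,"z":0.27,"roll":0.018},{"hand":-1,"x":0.228,"y":-0.425,"z":0.27,"roll":0.018},{"hand":-1,"x":0.228,"y":-0.425,"z":0.27,"roll":0.018},{"hand":-1,"x":0.228,"y":-0.425,"z":0.27,"roll":0.018},{"hand":-1,"x":0.228,"y":-0.425,"z":0.27,"roll":0.018}]}}

```text
time: 7.3
tool_pos: [0.5284, 0.0947, 0.1731]
tcp_rot: [-0.18, -3.132, 0.001]
wrist_force: [0.5, -0.4, 0.4]
width: 0.998
grip_force: 0.0
```

```bash
python3 -c "
from h import *
im,st=snap('wrist','w2'); c=cam('wrist',st); t,_=snap('top','t2'); go((.534,.096,.034,np.pi-.114))
print(proj(c,(.534,.096,.048)))
a=cv2.imread('pics/w2.png')[130:330,120:420]; b=cv2.imread('pics/t2.png')[170:250,190:270]
cv2.imwrite('pics/v2.png',np.hstack([cv2.resize(a,(480,320)),cv2.resize(b,(320,320))]))"
```

```text
t 7.4 pos [0.5321 0.0959 0.1772] hd 3.0278 tilt [-0.0034  0.0011 -1.    ] w 0.994 F [-0.3  0.3  0.5] q [ 0.13  0.05  1.95  0.    1.14 -1.33]
(0.534, 0.096, 0.034, 3.0275926535897932) -> [-0.0027  0.0004  0.2864] roll 0.0001 rows 3.4
(np.float64(280.2366937750158), np.float64(206.96706131758432))
```

View pics/v2.png

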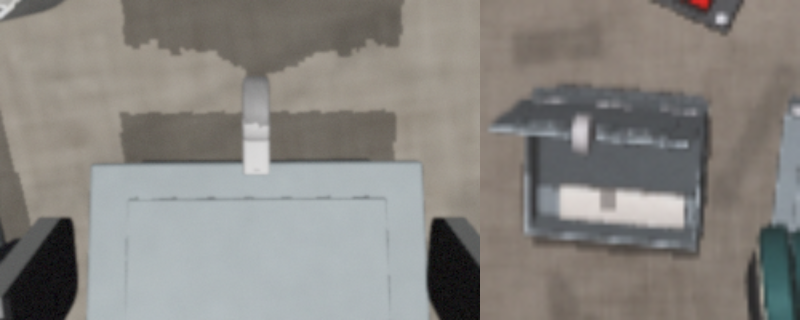

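Case a holds the flat bar, which is not wanted, and its lid is fully up. In the wrist view the disc of case b is centred near (280,201), so x≈0.530. Pinch it.

Emit:
{"api": "servo_tool", "payload": {"targets": [{"hand":-1,"x":0.004,"y":0.0,"z":0.28,"roll":0},{"hand":-1,"x":0.004,"y":0.0,"z":0.28,"roll":0},{"hand":-1,"x":0.004,"y":0.0,"z":0.28,"roll":0},{"hand":-1,"x":0.004,"y":0.0,"z":0.28,"roll":0},{"hand":0.5,"x":0.004,"y":0.0,"z":0.28,"roll":0},{"hand":1,"x":0.004,"y":0.0,"z":0.28,"roll":0},{"hand":1,"x":0.004,"y":0.0,"z":0.28,"roll":0},{"hand":1,"x":0.004,"y":0.0,"z":0.28,"roll":0},{"hand":1,"x":0.004,"y":0.0,"z":0.28,"roll":0},{"hand":1,"x":0.004,"y":0.0,"z":0.28,"roll":0}], "grip_force": 20}}

```text
time: 8.23
tool_pos: [0.5298, 0.0958, 0.0371]
tcp_rot: [0.179, 3.133, 0.001]
wrist_force: [-0.4, 1.9, 1.2]
width: 0.142
grip_force: 3.1
```

Emit:
{"api": "servo_tool", "payload": {"targets": [{"hand":1,"x":0.007,"y":0,"z":-0.024,"roll":0},{"hand":1,"x":0.013,"y":0,"z":-0.049,"roll":0},{"hand":1,"x":0.017,"y":0,"z":-0.074,"roll":0},{"hand":1,"x":0.018,"y":0,"z":-0.099,"roll":0},{"hand":1,"x":0.017,"y":0,"z":-0.125,"roll":0},{"hand":1,"x":0.014,"y":0,"z":-0.15,"roll":0},{"hand":1,"x":0.009,"y":0,"z":-0.175,"roll":0},{"hand":1,"x":0.002,"y":0,"z":-0.2,"roll":0},{"hand":1,"x":-0.008,"y":0,"z":-0.224,"roll":0},{"hand":1,"x":-0.019,"y":0,"z":-0.246,"roll":0}]}}

```text
time: 9.07
tool_pos: [0.5391, 0.0951, 0.1592]
tcp_rot: [0.178, 3.133, 0.003]
wrist_force: [6.4, 3.2, -6.8]
width: 0.138
grip_force: 25.1
```

Emit:
{"api": "servo_tool", "payload": {"targets": [{"hand":1,"x":-0.015,"y":0,"z":-0.024,"roll":0},{"hand":1,"x":-0.032,"y":0,"z":-0.047,"roll":0},{"hand":1,"x":-0.051,"y":0,"z":-0.068,"roll":0},{"hand":1,"x":-0.073,"y":0,"z":-0.086,"roll":0},{"hand":1,"x":-0.095,"y":0,"z":-0.103,"roll":0},{"hand":1,"x":-0.12,"y":0,"z":-0.118,"roll":0},{"hand":1,"x":-0.145,"y":0,"z":-0.13,"roll":0},{"hand":1,"x":-0.172,"y":0,"z":-0.14,"roll":0},{"hand":1,"x":-0.2,"y":0,"z":-0.147,"roll":0},{"hand":1,"x":-0.21,"y":0,"z":-0.149,"roll":0}]}}

```text
time: 9.9
tool_pos: [0.6407, 0.0842, 0.2323]
tcp_rot: [-0.178, -3.131, -0.004]
wrist_force: [-13.2, 5.5, 3.8]
width: 0.134
grip_force: 24.1
```

Emit:
{"api": "servo_tool", "payload": {"targets": [{"hand":1,"x":-0.014,"y":0,"z":0,"roll":0},{"hand":1,"x":-0.014,"y":0,"z":0,"roll":0},{"hand":1,"x":-0.014,"y":0,"z":0,"roll":0},{"hand":1,"x":-0.014,"y":0,"z":0,"roll":0}]}}

```text
time: 10.23
tool_pos: [0.6419, 0.0841, 0.232]
tcp_rot: [-0.177, -3.121, -0.004]
wrist_force: [-17.8, 5.7, 6.1]
width: 0.139
grip_force: 23.9
```

Emit:
{"api": "servo_tool", "payload": {"targets": [{"hand":1,"x":0.014,"y":0,"z":0,"roll":0},{"hand":-1,"x":0.014,"y":0,"z":0,"roll":0},{"hand":-1,"x":0.014,"y":0,"z":0,"roll":0},{"hand":-1,"x":0.014,"y":0,"z":0,"roll":0},{"hand":-1,"x":0.014,"y":0,"z":0,"roll":0},{"hand":-1,"x":0.014,"y":0,"z":-0.05,"roll":0},{"hand":-1,"x":0.014,"y":0,"z":-0.12,"roll":0},{"hand":-1,"x":0.1,"y":0,"z":-0.15,"roll":0},{"hand":-1,"x":0.2,"y":0,"z":-0.15,"roll":0},{"hand":-1,"x":0.3,"y":0,"z":-0.15,"roll":0}]}}

```text
time: 11.07
tool_pos: [0.5206, 0.0962, 0.3097]
tcp_rot: [0.18, 3.132, 0.001]
wrist_force: [-0.2, 0.4, -0.1]
width: 1.001
grip_force: 0.0
```

Emit:
{"api": "servo_tool", "payload": {"targets": [{"hand":-1,"x":0.01,"y":-0.1,"z":0,"roll":0},{"hand":-1,"x":0.01,"y":-0.2,"z":0,"roll":0},{"hand":-1,"x":0.01,"y":-0.2,"z":0,"roll":0}]}}

```text
time: 11.32
tool_pos: [0.5027, -0.0052, 0.3086]
tcp_rot: [0.178, 3.134, -0.004]
wrist_force: [0.3, 0.5, 0.4]
width: 0.999
grip_force: 0.0
```

```bash
python3 -c "
from h import *
im,st=snap('wrist','w3'); t,_=snap('top','t3'); go((.5,-.125,.2,np.pi))
a=cv2.imread('pics/w3.png'); b=cv2.imread('pics/t3.png')[180:260,245:325]
cv2.imwrite('pics/v3.png',np.hstack([cv2.resize(a,(400,300)),cv2.resize(b,(300,300),interpolation=cv2.INTER_CUBIC)]))"
```

```text
t 11.42 pos [ 0.5035 -0.0049  0.3084] hd 3.024 tilt [-0.0019 -0.001  -1.    ] w 1.002 F [-0.5  0.6 -0.5] q [-0.06 -0.11  1.86 -0.    1.39 -1.51]
(0.5, -0.125, 0.2, 3.141592653589793) -> [-0.0207 -0.2392  0.2171] roll -0.0374 rows 3.9
```

View pics/v3.png

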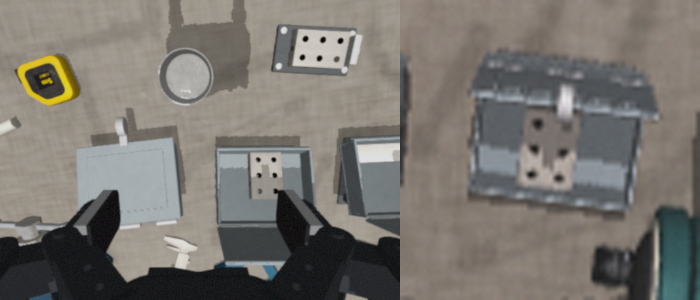

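Case b holds the drilled block. In the full wrist image it spans about x 350–396 and y 214–276, with its low end against the front wall. Now measure it on the tilted plane of its top.

```bash
python3 - <<'E'
from h import *
i=camera_info("wrist"); im=cv2.imread("pics/w3.png"); st=bot.read_state(); c=cam("wrist",st)
b=im.astype(int); m=((b[:,:,2]-b[:,:,0]>4)&(b[:,:,2]>90)).astype(np.uint8); m[:208]=0;m[300:]=0;m[:,:318]=0;m[:,:]=m; m[:,418:]=0
m=cv2.morphologyEx(m,cv2.MORPH_CLOSE,np.ones((9,9)))
k=max(cv2.findContours(m,0,cv2.CHAIN_APPROX_NONE)[0],key=cv2.contourArea)
q=cv2.boxPoints(cv2.minAreaRect(k)); print(cv2.boundingRect(k),q.round(1).tolist())
yaw=-.114; H=np.array([.671,.081]); X=np.array([np.cos(yaw),np.sin(yaw),0]);Y=np.array([-np.sin(yaw),np.cos(yaw),0]);Z=np.array([0,0,1.])
O=np.r_[H,0]-X*.034; n=-np.sin(.45)*X+np.cos(.45)*Z; s=np.cos(.45)*X+np.sin(.45)*Z
P0=O+.034*Z+.030*n
W=[]
for u,v in q:
    e,d=ray(c,u,v); p=e+d*((P0-e)@n)/(d@n); W.append(p); print(p.round(4),"slope",((p-P0)@s).round(4),"lat",((p-P0)@Y).round(4))
C=np.mean(W,0)-.013*n; print("centre",C.round(4),"slope",((C-P0)@s).round(4))
l=[np.linalg.norm(W[j]-W[j-1]) for j in range(4)]; print(np.round(l,4))
E
```

```text
(349, 213, 47, 66) [[348.20001220703125, 213.10000610351562], [393.1000061035156, 211.10000610351562], [396.0, 277.6000061035156], [351.20001220703125, 279.6000061035156]]
[0.5685 0.0715 0.0351] slope -0.0597 lat -0.0211
[0.5726 0.1244 0.0341] slope -0.0618 lat 0.0319
[0.6414 0.1152 0.0676] slope 0.0152 lat 0.0306
[0.6375 0.0641 0.0686] slope 0.0174 lat -0.0206
centre [0.6106 0.0932 0.0396] slope -0.0222
[0.0771 0.053  0.0771 0.0513]
```

```bash
python3 -c "
from h import *
go((.588,.0955,.3,np.pi-.11),(.588,.0955,.12,np.pi-.11),(.588,.0955,.026,np.pi-.11))"
```

```text
t 11.42 pos [ 0.5035 -0.0049  0.3084] hd 3.024 tilt [-0.0019 -0.001  -1.    ] w 1.002 F [-0.5  0.6 -0.5] q [-0.06 -0.11  1.86 -0.    1.39 -1.51]
(0.588, 0.0955, 0.3, 3.0315926535897932) -> [-0.1442  0.2192  0.0168] roll -0.0024 rows 3.2
(0.588, 0.0955, 0.12, 3.0315926535897932) -> [-0.1435  0.2196  0.3768] roll -0.0024 rows 5.5
(0.588, 0.0955, 0.026, 3.0315926535897932) -> [-0.1431  0.2198  0.5648] roll -0.0024 rows 7.5
```

Emit:
{"api": "servo_tool", "payload": {"targets": [{"hand":-0.65,"x":-0.12,"y":0.219,"z":0.02,"roll":-0.0024},{"hand":-0.65,"x":-0.12,"y":0.219,"z":0.02,"roll":-0.0024},{"hand":-0.65,"x":-0.12,"y":0.219,"z":0.02,"roll":-0.0024},{"hand":-0.65,"x":-0.143,"y":0.219,"z":0.1,"roll":-0.0024},{"hand":-0.65,"x":-0.143,"y":0.219,"z":0.2,"roll":-0.0024},{"hand":-0.65,"x":-0.143,"y":0.219,"z":0.28,"roll":-0.0024},{"hand":-0.65,"x":-0.143,"y":0.219,"z":0.34,"roll":-0.0024},{"hand":-0.65,"x":-0.143,"y":0.219,"z":0.34,"roll":-0.0024}]}}

```text
time: 12.08
tool_pos: [0.5808, 0.0985, 0.1281]
tcp_rot: [-0.166, -3.121, 0.004]
wrist_force: [-2.0, -0.0, -2.0]
width: 0.829
grip_force: 0.0
```

```bash
python3 -c "
from h import *
t,_=snap('side','s4'); im,st=snap('wrist','w4'); go((.588,.0955,.08,np.pi-.11),(.588,.0955,.026,np.pi-.11))
C=cam('side',st); p=st['tool_pos']
for k in (0,.1,.15,.2,.25): print(k,np.round(proj(C,p+[0,0,k])), np.round(proj(C,p+[.04,0,k])))
print('disc',np.round(proj(C,(.641,.084,.247))))
a=cv2.imread('pics/s4.png')[30:290,180:380]; b=cv2.imread('pics/w4.png')
cv2.imwrite('pics/v4.png',np.hstack([cv2.resize(a,(400,520)),cv2.resize(b,(400,520))]))"
```

```text
t 12.18 pos [0.5863 0.0988 0.1363] hd 3.0354 tilt [ 3.7e-03 -6.0e-04 -1.0e+00] w 0.824 F [0.9 0.2 0.6] q [ 0.12  0.19  1.87  0.    1.08 -1.34]
(0.588, 0.0955, 0.08, 3.0315926535897932) -> [-0.0045 -0.0061  0.1126] roll 0.0012 rows 1.4
(0.588, 0.0955, 0.026, 3.0315926535897932) -> [-0.0049 -0.006   0.2206] roll 0.0012 rows 2.6
0 [277. 206.] [292. 204.]
0.1 [278. 169.] [293. 168.]
0.15 [278. 149.] [293. 149.]
0.2 [278. 129.] [294. 129.]
0.25 [279. 109.] [294. 108.]
disc [301. 163.]
```

View pics/v4.png

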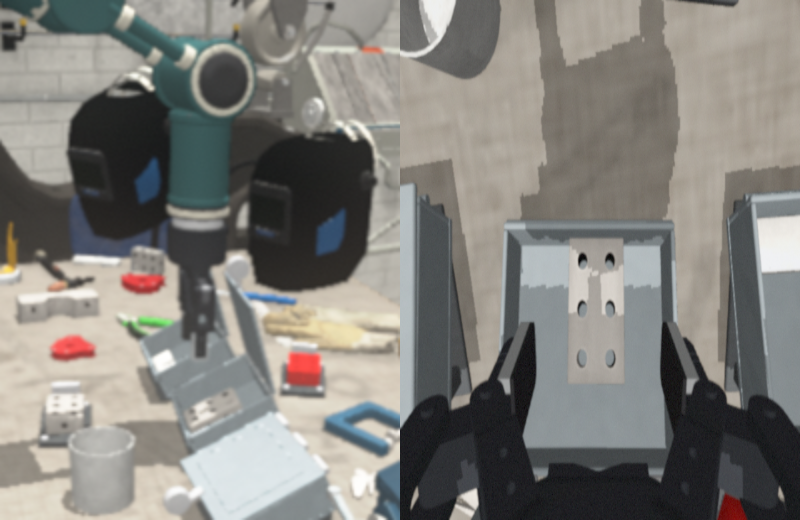

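The side view shows the wrist barrel, about 40 mm in radius, which would come close to lid b's disc at crop (237,268). The wrist view shows the block between the fingers. I'll measure that clearance.

```bash
python3 - <<'E'
from h import *
st=bot.read_state(); p=np.array([.5863,.0988,.1363]); C=cam('side')
im=cv2.imread('pics/s4.png').astype(int); b,g,r=im[:,:,0],im[:,:,1],im[:,:,2]
teal=(g-r>20)&(g>40)
e=C[1]
for row in range(70,176,6):
    cols=np.where(teal[row,245:320])[0]+245
    dark=np.where(im[row,255:300].max(1)<75)[0]+255
    out=[row]
    for s in (cols,dark):
        if len(s)>5:
            o=[]
            for u in (s.min()-.5,s.max()+.5):
                _,d=ray(C,u,row); w=np.cross(d,[0,0,1.]); w/=np.linalg.norm(w); o.append(round(float((p-e)@w),4))
                zz=e[2]+d[2]*np.linalg.norm((p-e)[:2])/np.linalg.norm(d[:2])
            out+= [s.min(),s.max(),"offs",o,"z-TCP",round(zz-p[2],3)]
        else: out+=["-"]
    print(*out)
# disc in the side picture: bright blob
m=((im.min(2)>120)).astype(np.uint8); sub=m[150:182,286:312]; 
for y in range(150,182,2): print(y,''.join('%4d'%v for v in im[y,288:312].mean(1)))
E
```

```text
70 257 274 offs [0.0558, 0.0139] z-TCP 0.335 260 299 offs [0.0488, -0.0445] z-TCP 0.337
76 259 275 offs [0.0512, 0.0114] z-TCP 0.322 255 299 offs [0.0605, -0.045] z-TCP 0.323
82 264 278 offs [0.0394, 0.0041] z-TCP 0.308 255 295 offs [0.0605, -0.036] z-TCP 0.309
88 265 296 offs [0.037, -0.0388] z-TCP 0.296 255 298 offs [0.0606, -0.0435] z-TCP 0.296
94 266 293 offs [0.0346, -0.0321] z-TCP 0.282 255 299 offs [0.0606, -0.0463] z-TCP 0.282
100 266 293 offs [0.0345, -0.0325] z-TCP 0.268 255 299 offs [0.0607, -0.0468] z-TCP 0.268
106 266 293 offs [0.0344, -0.0329] z-TCP 0.254 255 299 offs [0.0607, -0.0473] z-TCP 0.254
112 255 292 offs [0.0608, -0.0308] z-TCP 0.239 259 299 offs [0.0512, -0.0478] z-TCP 0.24
118 250 292 offs [0.0729, -0.0312] z-TCP 0.225 260 299 offs [0.0488, -0.0482] z-TCP 0.225
124 249 292 offs [0.0754, -0.0316] z-TCP 0.21 259 299 offs [0.0512, -0.0487] z-TCP 0.211
130 251 293 offs [0.0707, -0.0345] z-TCP 0.196 255 264 offs [0.061, 0.0366] z-TCP 0.194
136 - 255 297 offs [0.0611, -0.0448] z-TCP 0.181
142 - 255 296 offs [0.0611, -0.0428] z-TCP 0.166
148 - 256 299 offs [0.0587,
[... 1130 characters left out ...]
89 190 189 182 161 156 171 172 166 164 165 165 166 168 174 183 190 190 168 118  61  40  41  41
170  183 191 193 188 166 133 136 174 194 178 165 165 167 179 189 190 188 186 175 129  66  40  41  39
172  174 189 191 190 183 151 114 114 150 168 165 164 173 183 188 188 188 186 182 166 152 145 120  90
174  173 199 199 197 191 170 134 102  99 118 156 191 192 180 182 188 190 191 191 192 193 193 191 187
176  182 219 222 219 217 214 181 126 100  98 115 155 191 194 180 175 178 177 174 175 176 185 192 193
178  128 164 181 186 187 188 172 137 105  98  98 103 131 173 193 171 136 120 120 122 124 131 138 140
180  118 153 179 189 189 188 184 160 124 101  98  98  98 114 152 184 187 181 192 196 189 173 152 128
```

```bash
python3 -c "
from h import *
go((.570,.0975,.09,np.pi-.11),(.570,.0975,.05,np.pi-.11),(.583,.0965,.027,np.pi-.11))"
```

```text
t 12.18 pos [0.5863 0.0988 0.1363] hd 3.0354 tilt [ 3.7e-03 -6.0e-04 -1.0e+00] w 0.824 F [0.9 0.2 0.6] q [ 0.12  0.19  1.87  0.    1.08 -1.34]
(0.57, 0.0975, 0.09, 3.0315926535897932) -> [ 0.0318 -0.006   0.0927] roll 0.0012 rows 1.2
(0.57, 0.0975, 0.05, 3.0315926535897932) -> [ 0.0315 -0.0059  0.1727] roll 0.0012 rows 2.1
(0.583, 0.0965, 0.027, 3.0315926535897932) -> [ 0.0052 -0.0051  0.2186] roll 0.0012 rows 2.6
```

Emit:
{"api": "servo_tool", "payload": {"targets": [{"hand":-0.65,"x":0.032,"y":-0.006,"z":0.0,"roll":0.001},{"hand":-0.65,"x":0.032,"y":-0.006,"z":0.05,"roll":0.001},{"hand":-0.65,"x":0.032,"y":-0.006,"z":0.1,"roll":0.001},{"hand":-0.65,"x":0.032,"y":-0.006,"z":0.17,"roll":0.001},{"hand":-0.65,"x":0.032,"y":-0.006,"z":0.17,"roll":0.001},{"hand":-0.65,"x":0.032,"y":-0.006,"z":0.17,"roll":0.001},{"hand":-0.65,"x":0.032,"y":-0.006,"z":0.17,"roll":0.001}]}}

```text
time: 12.77
tool_pos: [0.5738, 0.0975, 0.0561]
tcp_rot: [0.172, 3.132, 0.002]
wrist_force: [0.3, 0.2, 0.1]
width: 0.826
grip_force: 0.0
```

```bash
python3 -c "
from h import *
go((.583,.0965,.027,np.pi-.11))"
```

```text
t 12.77 pos [0.5738 0.0975 0.0561] hd 3.032 tilt [-0.005   0.0013 -1.    ] w 0.826 F [0.3 0.2 0.1] q [ 0.13  0.26  1.96  0.    0.92 -1.34]
(0.583, 0.0965, 0.027, 3.0315926535897932) -> [-0.0182 -0.0001  0.0582] roll 0.0001 rows 0.7
```

Emit:
{"api": "servo_tool", "payload": {"targets": [{"hand":-0.65,"x":-0.01,"y":0,"z":0.02,"roll":0},{"hand":-0.65,"x":-0.018,"y":0,"z":0.04,"roll":0},{"hand":-0.65,"x":-0.018,"y":0,"z":0.056,"roll":0},{"hand":-0.65,"x":-0.018,"y":0,"z":0.056,"roll":0},{"hand":-0.65,"x":-0.018,"y":0,"z":0.056,"roll":0}]}}

```text
time: 13.18
tool_pos: [0.5805, 0.096, 0.0243]
tcp_rot: [0.172, 3.136, -0.0]
wrist_force: [2.8, 0.2, -0.4]
width: 0.826
grip_force: 0.9
```

```bash
python3 -c "
from h import *
go((.583,.0965,.027,np.pi-.11));print(bot.read_state()['joint_torque'].round(1))"
```

```text
t 13.18 pos [0.5805 0.096  0.0243] hd 3.0322 tilt [-7.e-04  0.e+00 -1.e+00] w 0.826 F [ 2.8  0.2 -0.4] q [ 0.12  0.31  1.96 -0.    0.87 -1.34]
(0.583, 0.0965, 0.027, 3.0315926535897932) -> [-0.0048  0.0015 -0.0055] roll 0.0002 rows 0.1
[  0.2 -46.  -27.8   0.1   0.7   0.1]
```

Emit:
{"api": "servo_tool", "payload": {"targets": [{"hand":-0.4,"x":-0.004,"y":0.001,"z":-0.004,"roll":0},{"hand":0,"x":-0.004,"y":0.001,"z":-0.004,"roll":0},{"hand":1,"x":-0.004,"y":0.001,"z":-0.004,"roll":0},{"hand":1,"x":-0.004,"y":0.001,"z":-0.004,"roll":0},{"hand":1,"x":-0.004,"y":0.001,"z":-0.004,"roll":0},{"hand":1,"x":-0.004,"y":0.001,"z":-0.004,"roll":0}], "grip_force": 80}}

```text
time: 13.68
tool_pos: [0.582, 0.0965, 0.0274]
tcp_rot: [0.172, 3.137, 0.0]
wrist_force: [0.1, 0.3, 4.8]
width: 0.569
grip_force: 84.0
```

```bash
python3 -c "
from h import *
go((.583,.0965,.027,np.pi-.11));print(bot.read_state()['joint_torque'].round(1))"
```

```text
t 13.68 pos [0.582  0.0965 0.0274] hd 3.032 tilt [-3.e-04  3.e-04 -1.e+00] w 0.569 F [0.1 0.3 4.8] q [ 0.12  0.31  1.96  0.    0.87 -1.34]
(0.583, 0.0965, 0.027, 3.0315926535897932) -> [-0.002   0.0002  0.0008] roll 0.0001 rows 0.0
[ -0.2 -43.7 -27.9  -0.1  -0.4  -0. ]
```

Emit:
{"api": "servo_tool", "payload": {"targets": [{"hand":1,"x":0.005,"y":0,"z":-0.01,"roll":0},{"hand":1,"x":0.012,"y":0,"z":-0.025,"roll":0},{"hand":1,"x":0.024,"y":0,"z":-0.05,"roll":0},{"hand":1,"x":0.036,"y":0,"z":-0.075,"roll":0},{"hand":1,"x":0.048,"y":0,"z":-0.1,"roll":0},{"hand":1,"x":0.062,"y":0,"z":-0.13,"roll":0},{"hand":1,"x":0.08,"y":0,"z":-0.17,"roll":0},{"hand":1,"x":0.1,"y":0,"z":-0.21,"roll":0},{"hand":1,"x":0.12,"y":0,"z":-0.25,"roll":0},{"hand":1,"x":0.12,"y":0,"z":-0.25,"roll":0}]}}

```text
time: 14.52
tool_pos: [0.5209, 0.1032, 0.1536]
tcp_rot: [0.171, 3.137, 0.001]
wrist_force: [1.2, -1.0, -5.9]
width: 0.568
grip_force: 84.6
```

```bash
python3 -c "
from h import *
snap('side','s5');snap('wrist','w5');go((.43,.17,.16,np.pi/2-.16))
a=cv2.imread('pics/s5.png')[100:300,200:380]; b=cv2.imread('pics/w5.png')
cv2.imwrite('pics/v5.png',np.hstack([cv2.resize(a,(400,444)),cv2.resize(b,(400,444))]))"
```

```text
t 14.62 pos [0.5211 0.1028 0.1506] hd 3.0324 tilt [ 1.1e-03 -3.0e-04 -1.0e+00] w 0.569 F [ 0.2 -0.1 -7.9] q [ 0.15  0.06  2.   -0.    1.09 -1.31]
(0.43, 0.17, 0.16, 1.4107963267948966) -> [ 0.1958  0.1137 -0.0185] roll 0.5162 rows 13.0
```

View pics/v5.png

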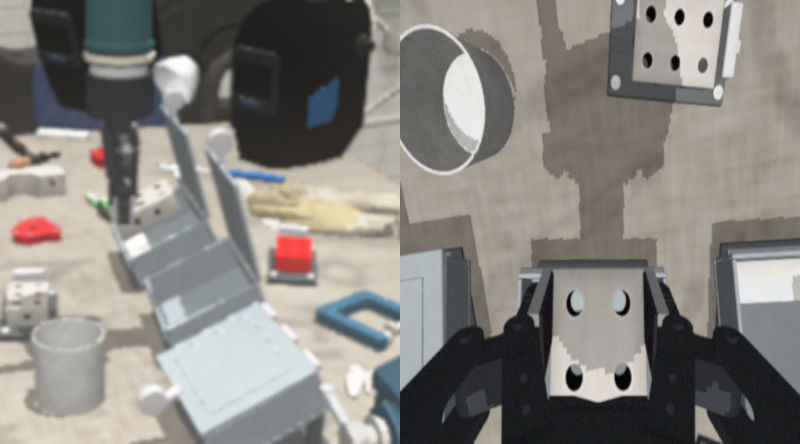

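The side and wrist views show the block gripped near its low end, clear of the case and still tilted, with its holes visible. Next, refine the stand pose from the stored wrist pictures.

```bash
python3 - <<'E'
from h import *
def pose(pos,hd):
    return dict(tool_pos=np.array(pos),tcp_rot=(R.from_euler('z',hd)*R.from_rotvec([np.pi,0,0])).as_rotvec())
V={'w1':pose([.5378,.3061,.1789],3.081),'w3':pose([.5031,-.005,.3085],3.0242),'w4':0,'w5':pose([.521,.103,.152],3.0322)}
for n,roi in (('w1',(0,35,110,200)),('w3',(20,370,130,520)),('w5',(0,290,110,480))):
    im=cv2.imread(f'pics/{n}.png'); c=cam('wrist',V[n]); r0,c0,r1,c1=roi
    b=im.astype(int)[r0:r1,c0:c1]
    g=cv2.cvtColor(im[r0:r1,c0:c1],cv2.COLOR_BGR2GRAY); 
    dark=((b.max(2)<110)&(b[:,:,2]-b[:,:,0]<12)).astype(np.uint8)
    beige=((b[:,:,2]>150)&(b[:,:,2]-b[:,:,0]>3)&(b[:,:,2]-b[:,:,0]<30)).astype(np.uint8)
    for nm,m,z in (('twin',beige,.036),):
        m=cv2.morphologyEx(m,cv2.MORPH_OPEN,np.ones((3,3)))
        k=max(cv2.findContours(m,0,cv2.CHAIN_APPROX_NONE)[0],key=cv2.contourArea)
        q=cv2.boxPoints(cv2.minAreaRect(k))+[c0,r0]; W=np.array([onz(c,u,v,z)[:2] for u,v in q])
        L=[np.hypot(*(W[j]-W[j-1])) for j in range(4)]; a=W[1]-W[0]; d=W[2]-W[1]; l=a if np.hypot(*a)>np.hypot(*d) else d; l=l*np.sign(l[1])
        print(n,nm,q.round(0).tolist(),np.round(L,4),W.mean(0).round(4),"yaw",round(np.arctan2(-l[0],l[1]),3))
    if n!='w5':
        hol=(g<60).astype(np.uint8)
        for k in cv2.findContours(hol,0,cv2.CHAIN_APPROX_NONE)[0]:
            A=cv2.contourArea(k)
            if 15<A<200:
                M=cv2.moments(k); u,v=M['m10']/M['m00']+c0,M['m01']/M['m00']+r0; print("  hole",A,round(u),round(v),onz(c,u,v,.036)[:2].round(4))
E
```

```text
w1 twin [[32.0, 73.0], [41.0, -3.0], [161.0, 12.0], [152.0, 88.0]] [0.0854 0.0515 0.081  0.0517] [0.4206 0.1847] yaw -0.162
  hole 75.0 99 63 [0.4331 0.1832]
  hole 75.0 62 58 [0.4289 0.1582]
  hole 88.5 134 29 [0.4126 0.2124]
  hole 83.5 97 24 [0.4081 0.1875]
  hole 90.5 60 19 [0.4039 0.1625]
  hole 71.5 193 31 [0.4157 0.2535]
w3 twin [[409.0, 92.0], [412.0, 40.0], [490.0, 44.0], [487.0, 96.0]] [0.0843 0.0513 0.0811 0.0517] [0.4209 0.1875] yaw -0.18
  hole 20.0 447 81 [0.4334 0.1848]
  hole 21.5 423 80 [0.4288 0.1597]
  hole 27.5 476 57 [0.4129 0.2146]
  hole 24.5 452 55 [0.4082 0.1896]
  hole 26.0 427 54 [0.4037 0.1646]
w5 twin [[326.0, 75.0], [332.0, -9.0], [454.0, 0.0], [448.0, 84.0]] [0.0813 0.0493 0.0764 0.0498] [0.4208 0.187 ] yaw -0.184
```

Emit:
{"api": "servo_tool", "payload": {"targets": [{"hand":1,"x":0.2,"y":0.14,"z":0,"roll":0.1},{"hand":1,"x":0.2,"y":0.14,"z":0,"roll":0.2},{"hand":1,"x":0.2,"y":0.14,"z":0,"roll":0.3},{"hand":1,"x":0.2,"y":0.14,"z":0,"roll":0.4},{"hand":1,"x":0.2,"y":0.14,"z":0,"roll":0.519},{"hand":1,"x":0.2,"y":0.14,"z":0,"roll":0.519},{"hand":1,"x":0.2,"y":0.14,"z":0,"roll":0.519},{"hand":1,"x":0.2,"y":0.14,"z":0,"roll":0.519},{"hand":1,"x":0.2,"y":0.14,"z":0,"roll":0.519},{"hand":1,"x":0.2,"y":0.14,"z":0,"roll":0.519}]}}

```text
time: 15.45
tool_pos: [0.429, 0.1829, 0.1487]
tcp_rot: [-1.956, -2.455, 0.006]
wrist_force: [-0.4, 0.2, -6.9]
width: 0.573
grip_force: 85.1
```

```bash
python3 -c "
from h import *
go((.421,.1878,.09,np.pi/2-.17))"
```

```text
t 15.45 pos [0.429  0.1829 0.1487] hd 1.796 tilt [-4.0e-04 -4.5e-03 -1.0e+00] w 0.573 F [-0.4  0.2 -6.9] q [ 0.35 -0.06  2.12  0.    1.09  0.12]
(0.421, 0.1878, 0.09, 1.4007963267948966) -> [ 0.0132 -0.0129  0.1175] roll 0.1258 rows 3.2
```

Emit:
{"api": "servo_tool", "payload": {"targets": [{"hand":1,"x":0.013,"y":-0.013,"z":0,"roll":0.126},{"hand":1,"x":0.013,"y":-0.013,"z":0.04,"roll":0.126},{"hand":1,"x":0.013,"y":-0.013,"z":0.11,"roll":0.126},{"hand":1,"x":0.013,"y":-0.013,"z":0.11,"roll":0.126},{"hand":1,"x":0.013,"y":-0.013,"z":0.11,"roll":0.126},{"hand":1,"x":0.013,"y":-0.013,"z":0.11,"roll":0.126},{"hand":1,"x":0.013,"y":-0.013,"z":0.11,"roll":0.126},{"hand":1,"x":0.013,"y":-0.013,"z":0.11,"roll":0.126}]}}

```text
time: 16.12
tool_pos: [0.4243, 0.1888, 0.0981]
tcp_rot: [2.394, 2.032, 0.005]
wrist_force: [-0.7, -0.3, -7.5]
width: 0.572
grip_force: 88.2
```

```bash
python3 -c "
from h import *
go((.421,.1878,.053,np.pi/2-.17)); snap('wrist','w6'); snap('side','s6'); snap('top','t6')"
```

```text
t 16.12 pos [0.4243 0.1888 0.0981] hd 1.4076 tilt [ 0.0016  0.0028 -1.    ] w 0.572 F [-0.7 -0.3 -7.5] q [ 0.36 -0.01  2.18 -0.    0.97  0.53]
(0.421, 0.1878, 0.053, 1.4007963267948966) -> [-0.0031 -0.0064  0.0902] roll 0.0022 rows 1.1
```

Emit:
{"api": "servo_tool", "payload": {"targets": [{"hand":1,"x":-0.003,"y":-0.006,"z":0.03,"roll":0.002},{"hand":1,"x":-0.003,"y":-0.006,"z":0.06,"roll":0.002},{"hand":1,"x":-0.003,"y":-0.006,"z":0.08,"roll":0.002},{"hand":1,"x":-0.003,"y":-0.006,"z":0.08,"roll":0.002},{"hand":1,"x":-0.003,"y":-0.006,"z":0.08,"roll":0.002},{"hand":1,"x":-0.003,"y":-0.006,"z":0.08,"roll":0.002}]}}

```text
time: 16.77
tool_pos: [0.4203, 0.1875, 0.0572]
tcp_rot: [2.402, 2.024, 0.002]
wrist_force: [-0.3, -0.7, -7.4]
width: 0.569
grip_force: 88.2
```

Emit:
{"api": "servo_tool", "payload": {"targets": [{"hand":1,"x":0,"y":0,"z":0.004,"roll":0},{"hand":1,"x":0,"y":0,"z":0.004,"roll":0},{"hand":1,"x":0,"y":0,"z":0.004,"roll":0}]}}

```text
time: 17.02
tool_pos: [0.4199, 0.1874, 0.055]
tcp_rot: [2.402, 2.024, 0.001]
wrist_force: [-0.1, 0.0, -7.0]
width: 0.567
grip_force: 88.1
```

```bash
python3 -c "
from h import *
go((.421,.1878,.053,np.pi/2-.17))"
```

```text
t 17.02 pos [0.4199 0.1874 0.055 ] hd 1.4003 tilt [ 5.e-04  8.e-04 -1.e+00] w 0.567 F [-0.1  0.  -7. ] q [0.37 0.04 2.22 0.   0.88 0.54]
(0.421, 0.1878, 0.053, 1.4007963267948966) -> [0.0011 0.002  0.004 ] roll -0.0002 rows 0.1
```

Emit:
{"api": "servo_tool", "payload": {"targets": [{"hand":1,"x":0.001,"y":0.002,"z":0.004,"roll":0},{"hand":1,"x":0.001,"y":0.002,"z":0.004,"roll":0},{"hand":1,"x":0.001,"y":0.002,"z":0.004,"roll":0}]}}

```text
time: 17.27
tool_pos: [0.4206, 0.1876, 0.0524]
tcp_rot: [-2.403, -2.024, 0.0]
wrist_force: [-0.7, 0.4, -6.8]
width: 0.567
grip_force: 88.1
```

Emit:
{"api": "servo_tool", "payload": {"targets": [{"hand":1,"x":0,"y":0,"z":0.003,"roll":0},{"hand":1,"x":0,"y":0,"z":0.003,"roll":0},{"hand":1,"x":0,"y":0,"z":0.003,"roll":0}]}}

```text
time: 17.52
tool_pos: [0.4204, 0.1875, 0.0508]
tcp_rot: [-2.402, -2.024, 0.001]
wrist_force: [0.4, -0.1, -7.2]
width: 0.569
grip_force: 88.1
```

Emit:
{"api": "servo_tool", "payload": {"targets": [{"hand":1,"x":0,"y":0,"z":0,"roll":0},{"hand":1,"x":0,"y":0,"z":0,"roll":0},{"hand":1,"x":0,"y":0,"z":0,"roll":0},{"hand":1,"x":0,"y":0,"z":0,"roll":0}], "grip_force": 20}}

```text
time: 17.85
tool_pos: [0.4206, 0.1876, 0.051]
tcp_rot: [-2.403, -2.024, -0.0]
wrist_force: [-0.5, 0.8, -6.9]
width: 0.567
grip_force: 88.1
```

```bash
python3 -c "
from h import *
go((.421,.1878,.053,np.pi/2-.17)); im,_=snap('wrist','w7'); a=cv2.imread('pics/w6.png'); b=cv2.imread('pics/w7.png')
d=cv2.absdiff(a,b).max(2); 
m=(b.astype(int).min(2)>110)
for r in range(200,420,20): print(r,[ (int(np.where(x[r,200:360].min(1)>110)[0].min()+200),int(np.where(x[r,200:360].min(1)>110)[0].max()+200)) if (x[r,200:360].min(1)>110).any() else None for x in (a,b)])
print(bot.read_state()['wrist_force'], bot.read_state()['torque'])"
```

```text
t 17.85 pos [0.4206 0.1876 0.051 ] hd 1.4002 tilt [ 1.e-04  0.e+00 -1.e+00] w 0.567 F [-0.5  0.8 -6.9] q [0.37 0.05 2.22 0.   0.87 0.54]
(0.421, 0.1878, 0.053, 1.4007963267948966) -> [ 0.0005  0.0007 -0.004 ] roll -0.0002 rows 0.0
200 [(228, 359), (200, 359)]
220 [(213, 359), (201, 359)]
240 [(230, 359), (201, 359)]
260 [(216, 359), (216, 359)]
280 [(215, 339), (215, 339)]
300 [(215, 340), (214, 340)]
320 [(214, 340), (214, 340)]
340 [(208, 346), (208, 346)]
360 [(204, 351), (204, 351)]
380 [None, None]
400 [None, None]
[-0.20899445 -0.19950054 -7.8806731 ] [ 0.22146972 -0.02479461  0.03311286]
```

Emit:
{"api": "servo_tool", "payload": {"targets": [{"hand":-0.15,"x":0,"y":0,"z":0,"roll":0},{"hand":-0.15,"x":0,"y":0,"z":0,"roll":0},{"hand":-0.15,"x":0,"y":0,"z":0,"roll":0}]}}

```text
time: 18.15
tool_pos: [0.4205, 0.1876, 0.051]
tcp_rot: [2.403, 2.024, -0.0]
wrist_force: [-0.5, -0.2, -6.9]
width: 0.574
grip_force: 58.8
```

```bash
python3 -c "
from h import *
s=bot.read_state(); print(s['width'],s['grip_force'],s['wrist_force'],s['torque'])"
```

```text
0.5743326210634039 58.771458864212036 [-0.51626371 -0.23383708 -6.91060847] [ 0.20252648 -0.08072337 -0.05666668]
```

Emit:
{"api": "servo_tool", "payload": {"targets": [{"hand":-0.16,"x":0,"y":0,"z":0,"roll":0},{"hand":-0.16,"x":0,"y":0,"z":0,"roll":0},{"hand":-0.16,"x":0,"y":0,"z":0,"roll":0}]}}

```text
time: 18.4
tool_pos: [0.4206, 0.1876, 0.051]
tcp_rot: [-2.403, -2.024, -0.0]
wrist_force: [0.7, -0.5, -6.3]
width: 0.578
grip_force: 43.9
```

```bash
cat > chk.py <<'E'
from h import *
import sys
s=bot.read_state(); print(s['width'],s['grip_force'],s['wrist_force'].round(1),s['torque'].round(3),s['tool_pos'].round(4))
n=sys.argv[1]; snap('wrist',n); a=cv2.imread('pics/w7.png'); b=cv2.imread(f'pics/{n}.png')
d=cv2.absdiff(a,b).max(2)[250:380,200:360]; print('diff block area',d.mean().round(1))
for q in (a,b):
    g=cv2.cvtColor(q,cv2.COLOR_BGR2GRAY)[240:380,205:350]; H=[]
    for k in cv2.findContours((g<70).astype(np.uint8),0,cv2.CHAIN_APPROX_NONE)[0]:
        A=cv2.contourArea(k)
        if 60<A<900: M=cv2.moments(k); H.append((round(M['m10']/M['m00']+205,1),round(M['m01']/M['m00']+240,1),int(A)))
    print(H)
E
python3 chk.py w8
```

```text
0.5783075840303183 43.937607407569885 [ 0.7 -0.5 -6.3] [ 0.212 -0.037 -0.047] [0.4206 0.1876 0.051 ]
diff block area 6.3
[(323.4, 377.2, 185), (230.8, 377.2, 188), (312.2, 359.0, 282), (242.1, 359.4, 294), (238.7, 290.0, 102), (315.6, 289.4, 103), (345.3, 296.2, 509), (208.9, 296.2, 538)]
[(322.4, 377.2, 179), (231.8, 377.1, 180), (312.3, 359.6, 287), (242.1, 360.0, 294), (315.8, 289.9, 106), (238.5, 290.2, 105), (346.0, 293.2, 403), (208.2, 293.8, 431)]
```

Emit:
{"api": "servo_tool", "payload": {"targets": [{"hand":-0.17,"x":0,"y":0,"z":0,"roll":0},{"hand":-0.17,"x":0,"y":0,"z":0,"roll":0},{"hand":-0.17,"x":0,"y":0,"z":0,"roll":0},{"hand":-0.17,"x":0,"y":0,"z":0,"roll":0}]}}

```text
time: 18.78
tool_pos: [0.4206, 0.1876, 0.051]
tcp_rot: [2.403, 2.024, 0.0]
wrist_force: [-0.2, -0.3, -6.6]
width: 0.583
grip_force: 29.0
```

```bash
python3 chk.py w9
```

```text
0.5828042138945779 29.021144807338715 [-0.2 -0.3 -6.6] [0.193 0.002 0.026] [0.4206 0.1876 0.051 ]
diff block area 7.5
[(323.4, 377.2, 185), (230.8, 377.2, 188), (312.2, 359.0, 282), (242.1, 359.4, 294), (238.7, 290.0, 102), (315.6, 289.4, 103), (345.3, 296.2, 509), (208.9, 296.2, 538)]
[(322.5, 377.2, 178), (231.8, 377.1, 180), (312.4, 359.9, 282), (242.1, 360.1, 293), (315.8, 290.1, 103), (238.7, 290.3, 108), (346.2, 292.9, 375), (208.0, 292.7, 399)]
```

Emit:
{"api": "servo_tool", "payload": {"targets": [{"hand":-0.178,"x":0,"y":0,"z":0,"roll":0},{"hand":-0.178,"x":0,"y":0,"z":0,"roll":0},{"hand":-0.178,"x":0,"y":0,"z":0,"roll":0},{"hand":-0.178,"x":0,"y":0,"z":0,"roll":0}]}}

```text
time: 19.17
tool_pos: [0.4206, 0.1874, 0.0512]
tcp_rot: [2.402, 2.024, -0.001]
wrist_force: [-0.1, -1.0, -4.0]
width: 0.589
grip_force: 15.3
```

```bash
python3 chk.py w10
```

```text
0.5891425800777275 15.322728753089905 [-0.1 -1.  -4. ] [-0.17   0.103 -0.016] [0.4206 0.1874 0.0512]
diff block area 28.8
[(323.4, 377.2, 185), (230.8, 377.2, 188), (312.2, 359.0, 282), (242.1, 359.4, 294), (238.7, 290.0, 102), (315.6, 289.4, 103), (345.3, 296.2, 509), (208.9, 296.2, 538)]
[(323.0, 377.2, 175), (232.2, 377.2, 183), (307.6, 338.7, 229), (246.3, 338.9, 245), (309.6, 285.1, 299), (244.5, 285.2, 303), (208.2, 295.7, 423), (345.9, 295.0, 403), (277.2, 242.3, 72)]
```

It drooped onto the twin as planned. Press down gently to seat it flat.

Emit:
{"api": "servo_tool", "payload": {"targets": [{"hand":-0.178,"x":0,"y":0,"z":0.002,"roll":0},{"hand":-0.178,"x":0,"y":0,"z":0.004,"roll":0},{"hand":-0.178,"x":0,"y":0,"z":0.006,"roll":0},{"hand":-0.178,"x":0,"y":0,"z":0.006,"roll":0},{"hand":-0.178,"x":0,"y":0,"z":0.006,"roll":0}]}}

```text
time: 19.63
tool_pos: [0.4212, 0.1886, 0.0487]
tcp_rot: [-2.403, -2.023, -0.003]
wrist_force: [-3.1, 4.5, 2.5]
width: 0.592
grip_force: 16.0
```

```bash
python3 chk.py w11
```

```text
0.5916571966079891 16.013107001781464 [-3.1  4.5  2.5] [ 0.613  0.481 -0.103] [0.4212 0.1886 0.0487]
diff block area 28.3
[(323.4, 377.2, 185), (230.8, 377.2, 188), (312.2, 359.0, 282), (242.1, 359.4, 294), (238.7, 290.0, 102), (315.6, 289.4, 103), (345.3, 296.2, 509), (208.9, 296.2, 538)]
[(323.2, 377.2, 173), (232.2, 377.2, 182), (307.6, 341.0, 249), (245.6, 340.7, 263), (309.6, 284.9, 314), (244.5, 284.6, 316), (208.2, 295.4, 422), (345.9, 294.8, 398), (277.2, 242.3, 73)]
```

Emit:
{"api": "servo_tool", "payload": {"targets": [{"hand":-0.22,"x":0,"y":0,"z":0,"roll":0},{"hand":-0.35,"x":0,"y":0,"z":-0.002,"roll":0},{"hand":-0.35,"x":0,"y":0,"z":-0.002,"roll":0},{"hand":-0.35,"x":0,"y":0,"z":-0.002,"roll":0}]}}

```text
time: 20.02
tool_pos: [0.421, 0.1875, 0.0492]
tcp_rot: [2.402, 2.024, 0.001]
wrist_force: [0.0, 0.1, 0.2]
width: 0.675
grip_force: 0.0
```

```bash
python3 chk.py w12; python3 - <<'E'
from h import *
st=bot.read_state(); c=cam('wrist',st); im=cv2.imread('pics/w12.png'); print(st['tool_pos'],st['width'])
seat=np.array([.4207,.1863]); yw=-.17; X=np.array([np.cos(yw),np.sin(yw)]);Y=np.array([-np.sin(yw),np.cos(yw)])
g=cv2.cvtColor(im,cv2.COLOR_BGR2GRAY)
for k in cv2.findContours((g[190:390,205:350]<70).astype(np.uint8),0,cv2.CHAIN_APPROX_NONE)[0]:
    A=cv2.contourArea(k)
    if 60<A<900:
        M=cv2.moments(k); u,v=M['m10']/M['m00']+205,M['m01']/M['m00']+190; p=onz(c,u,v,.062)[:2]-seat; print(round(u),round(v),A,"stand xy",round(p@X*1e3,1),round(p@Y*1e3,1))
# predicted pixels: block flat, stop
for n,x,y,z in [('stopL',-20,38,50),('stopR',20,38,50),('twinL',-25.5,38,36),('twinR',25.5,38,36),('endL',-25.5,13,62),('endR',25.5,13,62)]:
    p=np.r_[seat+X*x/1e3+Y*y/1e3,z/1e3]; print(n,np.round(proj(c,p)))
cv2.imwrite('pics/v6.png',im)
E
```

```text
0.6751749355250245 0.0 [0.  0.1 0.2] [ 0.032  0.017 -0.02 ] [0.421  0.1875 0.0492]
diff block area 39.6
[(323.4, 377.2, 185), (230.8, 377.2, 188), (312.2, 359.0, 282), (242.1, 359.4, 294), (238.7, 290.0, 102), (315.6, 289.4, 103), (345.3, 296.2, 509), (208.9, 296.2, 538)]
[(323.0, 377.2, 175), (232.2, 377.2, 182), (307.5, 336.5, 256), (245.6, 336.4, 266), (309.5, 280.0, 316), (244.5, 279.6, 316), (205.8, 286.3, 68)]
[0.42087844 0.1874384  0.04908519] 0.6750182831772606
307 337 256.0 stand xy 11.9 -21.7
246 336 266.5 stand xy -13.3 -21.6
309 280 316.0 stand xy 12.2 3.5
245 280 316.0 stand xy -13.1 3.7
206 286 68.0 stand xy -28.3 0.9
277 238 74.0 stand xy -0.4 20.9
249 210 228.0 stand xy -10.9 31.8
stopL [228. 187.]
stopR [329. 187.]
twinL [219. 180.]
twinR [337. 180.]
endL [211. 258.]
endR [345. 257.]
```

View pics/v6.png

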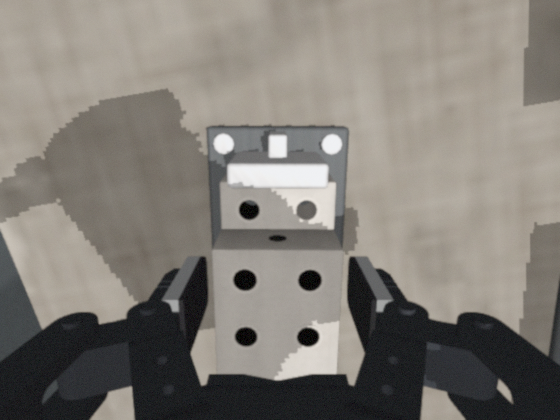

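The final view shows the block lying flat on the twin, with block holes at (245,280), (309,280), (246,337) and (308,337). The stop face is at row 187 and the exposed twin holes are at (249,210) and (307,210). Compare the lateral and yaw offsets.

```bash
cat > al.py <<'E'
from h import *
import sys
im=cv2.imread(sys.argv[1]); pos,hd=bot.read_state(),0; c=cam('wrist',pos)
seat=np.array([.4207,.1863]); yw=-.17; X=np.array([np.cos(yw),np.sin(yw)]);Y=np.array([-np.sin(yw),np.cos(yw)])
g=cv2.cvtColor(im,cv2.COLOR_BGR2GRAY).astype(float)
def edges(r,lo,hi,z):
    row=g[r-1:r+2].mean(0); d=np.abs(np.gradient(cv2.GaussianBlur(row[None],(3,1),0)[0])); out=[]
    for a,b in (lo,hi):
        k=a+np.argmax(d[a:b]); w=d[k-1:k+2]; out.append(k+(w[2]-w[0])/w.sum()/1.)
    P=[(onz(c,u,r,z)[:2]-seat) for u in out]; return np.round(out,1),[np.round(p@X*1e3,2) for p in P],"mid",np.round(np.mean([p@X for p in P])*1e3,2),"y",np.round(P[0]@Y*1e3,1)
for r in (196,204,212,220): print("twin",r,*edges(r,(212,230),(325,345),.036))
for r in (252,262,270,300,320,350,365): print("block",r,*edges(r,(206,226),(332,352),.062))
col=cv2.GaussianBlur(g[:,288:296].mean(1)[None],(3,1),0)[0]; print("col grad",[(k,int(v)) for k,v in enumerate(np.gradient(col)) if abs(v)>12 and 150<k<270])
E
python3 al.py pics/w12.png; python3 -c "
from h import *
st=bot.read_state();c=cam('wrist',st);seat=np.array([.4207,.1863]); yw=-.17; X=np.array([np.cos(yw),np.sin(yw)]);Y=np.array([-np.sin(yw),np.cos(yw)])
for u,v,z in [(249,210,.036),(307,210,.036),(290,187,.05),(290,248,.062),(290,230,.036)]:
  p=onz(c,u,v,z)[:2]-seat; print(u,v,(p@X*1e3).round(1),(p@Y*1e3).round(1))
go((.421,.1878,.05,np.pi/2-.17))"
```

```text
twin 196 [219.9 335. ] [np.float64(-25.42), np.float64(24.94)] mid -0.24 y 30.8
twin 204 [220.  334.8] [np.float64(-25.54), np.float64(25.02)] mid -0.26 y 27.2
twin 212 [220.1 334.1] [np.float64(-25.64), np.float64(24.85)] mid -0.39 y 23.5
twin 220 [220.9 334. ] [np.float64(-25.44), np.float64(24.96)] mid -0.24 y 19.8
block 252 [211.9 347.9] [np.float64(-25.21), np.float64(26.55)] mid 0.67 y 15.3
block 262 [206.  348.1] [np.float64(-27.68), np.float64(26.82)] mid -0.43 y 11.2
block 270 [206.1 348. ] [np.float64(-27.8), np.float64(26.92)] mid -0.44 y 7.8
block 300 [207.1 347. ] [np.float64(-28.08), np.float64(27.19)] mid -0.44 y -5.1
block 320 [214.9 351.6] [np.float64(-25.42), np.float64(29.43)] mid 2.01 y -14.0
block 350 [214.2 337.1] [np.float64(-26.3), np.float64(24.18)] mid -1.06 y -28.0
block 365 [215.1 336.2] [np.float64(-26.25), np.float64(24.1)] mid -1.07 y -35.2
col grad [(162, 18), (163, 31), (164, 32), (165, 22), (166, 12), (186, -13), (228, -19), (229, -22), (230, -14), (249, 13), (250, 13)]
249 210 -12.8 24.4
307 210 12.8 24.4
290 187 4.7 37.9
290 248 4.5 16.9
290 230 5.4 15.0
t 20.07 pos [0.4209 0.1874 0.0491] hd 1.4003 tilt [-0.e+00  6.e-04 -1.e+00] w 0.675 F [-0.6 -0.  -0. ] q [ 0.37  0.05  2.22 -0.    0.87  0.54]
(0.421, 0.1878, 0.05, 1.4007963267948966) -> [ 0.0008  0.0001 -0.0018] roll -0.0002 rows 0.0
```

Emit:
{"api": "servo_tool", "payload": {"targets": [{"hand":-0.35,"x":0.001,"y":0.001,"z":0.01,"roll":0},{"hand":-0.35,"x":0.001,"y":0.001,"z":0.018,"roll":0},{"hand":0,"x":0.001,"y":0.001,"z":0.018,"roll":0},{"hand":0.5,"x":0.001,"y":0.001,"z":0.018,"roll":0},{"hand":0.5,"x":0.001,"y":0.001,"z":0.018,"roll":0},{"hand":0.5,"x":0.001,"y":0.001,"z":0.018,"roll":0},{"hand":0.5,"x":-0.003,"y":0.001,"z":0.018,"roll":0},{"hand":0.5,"x":-0.007,"y":0.001,"z":0.018,"roll":0},{"hand":0.5,"x":-0.007,"y":0.001,"z":0.018,"roll":0},{"hand":0.5,"x":-0.007,"y":0.001,"z":0.018,"roll":0}], "grip_force": 25}}

```text
time: 20.9
tool_pos: [0.4199, 0.1837, 0.0396]
tcp_rot: [-2.403, -2.023, 0.001]
wrist_force: [-0.8, 0.5, -6.4]
width: 0.589
grip_force: 27.7
```

```bash
python3 chk.py w13 | head -1; python3 al.py pics/w13.png; python3 -c "
from h import *
go((.421,.1878,.04,np.pi/2-.17))"
```

```text
0.5891333429673732 27.663438320159912 [-0.8  0.5 -6.4] [0.189 0.008 0.005] [0.4199 0.1837 0.0396]
twin 196 [217.1 340. ] [np.float64(-25.23), np.float64(25.34)] mid 0.05 y 29.4
twin 204 [217.9 339.2] [np.float64(-25.05), np.float64(25.15)] mid 0.05 y 26.0
twin 212 [218.  339.1] [np.float64(-25.17), np.float64(25.27)] mid 0.05 y 22.6
twin 220 [218.1 338.9] [np.float64(-25.28), np.float64(25.35)] mid 0.03 y 19.1
block 252 [208.9 346.9] [np.float64(-24.59), np.float64(24.16)] mid -0.21 y 15.5
block 262 [206.9 347.1] [np.float64(-25.5), np.float64(24.41)] mid -0.54 y 11.7
block 270 [206.8 347.8] [np.float64(-25.69), np.float64(24.8)] mid -0.44 y 8.6
block 300 [208.1 346. ] [np.float64(-25.85), np.float64(24.71)] mid -0.57 y -3.4
block 320 [209.1 345. ] [np.float64(-25.88), np.float64(24.73)] mid -0.58 y -11.7
block 350 [210.1 351.4] [np.float64(-26.14), np.float64(27.77)] mid 0.81 y -24.6
block 365 [211.  351.4] [np.float64(-26.09), np.float64(28.08)] mid 0.99 y -31.3
col grad [(155, 13), (156, 26), (157, 32), (158, 26), (159, 16), (236, -16), (237, -22), (238, -17), (261, 14)]
t 20.95 pos [0.4201 0.1839 0.0398] hd 1.4 tilt [-2.e-04 -5.e-04 -1.e+00] w 0.59 F [ 0.9 -0.2 -6.5] q [0.36 0.07 2.23 0.   0.85 0.53]
(0.421, 0.1878, 0.04, 1.4007963267948966) -> [ 0.0081  0.0004 -0.0005] roll -0.0003 rows 0.1
```

Emit:
{"api": "servo_tool", "payload": {"targets": [{"hand":0.5,"x":0,"y":0.001,"z":0.002,"roll":0},{"hand":0.5,"x":0,"y":0.001,"z":0.003,"roll":0},{"hand":0.5,"x":0,"y":0.001,"z":0.003,"roll":0},{"hand":0.5,"x":0,"y":0.001,"z":0.003,"roll":0}]}}

```text
time: 21.28
tool_pos: [0.421, 0.184, 0.0389]
tcp_rot: [-2.403, -2.024, 0.0]
wrist_force: [-3.1, -0.7, 1.4]
width: 0.59
grip_force: 28.6
```

```bash
python3 chk.py w14|head -1; python3 al.py pics/w14.png | grep -E "block (262|270|300|320)|twin"
```

```text
0.5898018966433026 28.576193153858185 [-3.1 -0.7  1.4] [-0.149  0.622 -0.036] [0.421  0.184  0.0389]
twin 196 [214.9 337.9] [np.float64(-25.18), np.float64(25.15)] mid -0.01 y 29.9
twin 204 [214.9 337.1] [np.float64(-25.3), np.float64(24.98)] mid -0.16 y 26.6
twin 212 [215.1 337. ] [np.float64(-25.42), np.float64(25.08)] mid -0.17 y 23.1
twin 220 [215.9 336.2] [np.float64(-25.24), np.float64(24.88)] mid -0.18 y 19.6
block 262 [206.9 348. ] [np.float64(-24.52), np.float64(25.37)] mid 0.42 y 12.4
block 270 [206.9 347.8] [np.float64(-24.7), np.float64(25.43)] mid 0.37 y 9.3
block 300 [208.1 346. ] [np.float64(-24.86), np.float64(25.35)] mid 0.25 y -2.6
block 320 [209.1 345. ] [np.float64(-24.89), np.float64(25.36)] mid 0.24 y -10.9
```

Emit:
{"api": "servo_tool", "payload": {"targets": [{"hand":0.5,"x":0.005,"y":-0.0006,"z":0,"roll":0},{"hand":0.5,"x":0.01,"y":-0.0006,"z":0,"roll":0},{"hand":0.5,"x":0.015,"y":-0.0006,"z":0,"roll":0},{"hand":0.5,"x":0.02,"y":-0.0006,"z":0,"roll":0},{"hand":0.5,"x":0.025,"y":-0.0006,"z":0,"roll":0},{"hand":0.5,"x":0.03,"y":-0.0006,"z":0,"roll":0},{"hand":0.5,"x":0.035,"y":-0.0006,"z":0,"roll":0},{"hand":0.5,"x":0.04,"y":-0.0006,"z":0,"roll":0},{"hand":0.5,"x":0.044,"y":-0.0006,"z":0,"roll":0},{"hand":0.5,"x":0.044,"y":-0.0006,"z":0,"roll":0}]}}

```text
time: 22.17
tool_pos: [0.4252, 0.2062, 0.039]
tcp_rot: [2.401, 2.024, 0.002]
wrist_force: [0.3, -3.9, 2.9]
width: 0.587
grip_force: 28.9
```

Emit:
{"api": "servo_tool", "payload": {"targets": [{"hand":0.5,"x":0.002,"y":0,"z":0,"roll":0},{"hand":0.5,"x":0.004,"y":0,"z":0,"roll":0},{"hand":0.5,"x":0.006,"y":0,"z":0,"roll":0},{"hand":0.5,"x":0.008,"y":0,"z":0,"roll":0},{"hand":0.5,"x":0.009,"y":0,"z":0,"roll":0},{"hand":0.5,"x":0.009,"y":0,"z":0,"roll":0},{"hand":0.5,"x":0.009,"y":0,"z":0,"roll":0}]}}

```text
time: 22.75
tool_pos: [0.4255, 0.2085, 0.0389]
tcp_rot: [2.4, 2.024, -0.003]
wrist_force: [-0.4, -11.6, 7.0]
width: 0.587
grip_force: 29.3
```

```bash
python3 chk.py w15|head -1; python3 -c "
from h import *
go((.421,.1878,.04,np.pi/2-.17))"
```

```text
0.5873117832514472 29.347211122512817 [ -0.4 -11.6   7. ] [-1.827  0.283 -0.006] [0.4255 0.2085 0.0389]
t 22.8 pos [0.4255 0.2085 0.0389] hd 1.4013 tilt [-3.1e-03  6.0e-04 -1.0e+00] w 0.593 F [ -0.4 -11.8   7.4] q [ 0.41  0.1   2.2  -0.    0.85  0.58]
(0.421, 0.1878, 0.04, 1.4007963267948966) -> [-0.0423 -0.0018 -0.002 ] roll 0.0002 rows 0.5
```

Emit:
{"api": "servo_tool", "payload": {"targets": [{"hand":0.5,"x":-0.003,"y":0,"z":0,"roll":0},{"hand":-0.2,"x":-0.003,"y":0,"z":0,"roll":0},{"hand":-0.36,"x":-0.003,"y":0,"z":0,"roll":0},{"hand":-0.36,"x":-0.003,"y":0,"z":0,"roll":0},{"hand":-0.36,"x":-0.02,"y":0,"z":0,"roll":0},{"hand":-0.36,"x":-0.04,"y":0,"z":0,"roll":0},{"hand":-0.36,"x":-0.045,"y":0,"z":0.01,"roll":0},{"hand":-0.36,"x":-0.045,"y":0,"z":0.022,"roll":0},{"hand":-0.36,"x":-0.045,"y":0,"z":0.034,"roll":0},{"hand":-0.36,"x":-0.045,"y":0,"z":0.034,"roll":0}]}}

```text
time: 23.63
tool_pos: [0.42, 0.1873, 0.0198]
tcp_rot: [-2.402, -2.023, 0.004]
wrist_force: [-0.9, -0.2, 0.2]
width: 0.68
grip_force: 0.0
```

```bash
python3 chk.py w16|head -1; python3 al.py pics/w16.png; python3 -c "
from h import *
go((.421,.1878,.022,np.pi/2-.17))"
```

```text
0.6800993710500747 0.0 [-0.9 -0.2  0.2] [ 0.01  -0.063  0.018] [0.42   0.1873 0.0198]
twin 196 [218.  342.1] [np.float64(-21.95), np.float64(22.34)] mid 0.2 y 37.9
twin 204 [218.9 341.9] [np.float64(-21.74), np.float64(22.42)] mid 0.34 y 35.0
twin 212 [214.1 343.8] [np.float64(-23.63), np.float64(23.24)] mid -0.2 y 32.0
twin 220 [225.9 335.1] [np.float64(-19.46), np.float64(20.23)] mid 0.38 y 29.0
block 252 [225.5 338. ] [np.float64(-16.09), np.float64(17.25)] mid 0.58 y 27.3
block 262 [225.1 339.9] [np.float64(-16.31), np.float64(17.97)] mid 0.83 y 24.1
block 270 [224. 337.] [np.float64(-16.76), np.float64(17.19)] mid 0.21 y 21.5
block 300 [210. 346.] [np.float64(-21.47), np.float64(20.37)] mid -0.55 y 11.4
block 320 [205.7 335.9] [np.float64(-23.14), np.float64(17.56)] mid -2.79 y 4.5
block 350 [205.4 348.9] [np.float64(-23.77), np.float64(22.12)] mid -0.83 y -6.4
block 365 [206.8 340.1] [np.float64(-23.6), np.float64(19.53)] mid -2.04 y -12.0
col grad [(167, -13), (168, -12), (176, 20), (177, 28), (178, 27), (179, 20), (180, 12), (205, -20), (206, -35), (207, -46), (208, -34), (218, 19), (219, 25), (220, 21)]
t 23.68 pos [0.4204 0.1876 0.0203] hd 1.3999 tilt [-0.0011 -0.002  -1.    ] w 0.682 F [ 0.1 -0.6 -0. ] q [0.37 0.1  2.23 0.   0.81 0.54]
(0.421, 0.1878, 0.022, 1.4007963267948966) -> [ 0.0007  0.0012 -0.0033] roll -0.0003 rows 0.0
```

Emit:
{"api": "servo_tool", "payload": {"targets": [{"hand":-0.25,"x":0.0,"y":0.0008,"z":-0.003,"roll":0},{"hand":-0.15,"x":0.0,"y":0.0008,"z":-0.003,"roll":0},{"hand":0.2,"x":0.0,"y":0.0008,"z":-0.003,"roll":0},{"hand":0.2,"x":0.0,"y":0.0008,"z":-0.003,"roll":0},{"hand":0.2,"x":0.0,"y":0.0008,"z":-0.003,"roll":0},{"hand":0.2,"x":0.0,"y":0.0008,"z":-0.003,"roll":0}], "grip_force": 40}}

```text
time: 24.18
tool_pos: [0.4212, 0.1879, 0.023]
tcp_rot: [-2.402, -2.024, 0.001]
wrist_force: [-5.5, 0.2, 4.3]
width: 0.591
grip_force: 43.3
```

```bash
python3 chk.py w17|head -1
```

```text
0.5905069268413201 43.28597607091069 [-5.5  0.2  4.3] [-0.074  0.743 -0.046] [0.4212 0.1879 0.023 ]
```

Emit:
{"api": "servo_tool", "payload": {"targets": [{"hand":-0.18,"x":0,"y":0,"z":0,"roll":0},{"hand":-0.36,"x":0,"y":0,"z":0,"roll":0},{"hand":-0.36,"x":0,"y":0,"z":0,"roll":0},{"hand":-0.36,"x":0,"y":0,"z":-0.05,"roll":0},{"hand":-0.36,"x":0,"y":0,"z":-0.12,"roll":0},{"hand":-0.36,"x":-0.1,"y":0,"z":-0.2,"roll":0},{"hand":-0.36,"x":-0.12,"y":0,"z":-0.28,"roll":0},{"hand":-0.36,"x":-0.12,"y":0,"z":-0.28,"roll":0},{"hand":-0.36,"x":-0.12,"y":0,"z":-0.28,"roll":0},{"hand":-0.36,"x":-0.12,"y":0,"z":-0.28,"roll":0}]}}

```text
time: 25.07
tool_pos: [0.4134, 0.1287, 0.1646]
tcp_rot: [2.402, 2.021, 0.007]
wrist_force: [0.4, 0.9, -0.2]
width: 0.683
grip_force: 0.0
```

```bash
python3 - <<'E'
from h import *
im,st=snap('wrist','w18'); c=cam('wrist',bot.read_state()); print(st['tool_pos'].round(4))
seat=np.array([.4207,.1863]); yw=-.17; X=np.array([np.cos(yw),np.sin(yw)]);Y=np.array([-np.sin(yw),np.cos(yw)])
b=im.astype(int); g=cv2.cvtColor(im,cv2.COLOR_RGB2GRAY).astype(float)
def P(x,y,z): return proj(c,np.r_[seat+X*x/1e3+Y*y/1e3,z/1e3])
for n,x,y,z in [('bl',-25.5,38,62),('br',25.5,38,62),('fl',-25.5,-38,62),('fr',25.5,-38,62),('stop',0,38,50),('stopfar',0,48,50)]: print(n,np.round(P(x,y,z),1))
def inv(u,v,z): p=onz(c,u,v,z)[:2]-seat; return (p@X*1e3).round(1),(p@Y*1e3).round(1)
for y in (28,12,-6,-20,-32):   # lateral profiles
    for s in (-1,1):
        t=np.arange(-8,8,.25); uv=np.array([P(s*(25.5+k),y,62) for k in t],np.float32)
        pr=cv2.remap(g.astype(np.float32),uv[:,0].copy(),uv[:,1].copy(),cv2.INTER_LINEAR).ravel(); d=np.gradient(cv2.GaussianBlur(pr[None],(7,1),0)[0]); k=np.argsort(-abs(d))[:1]
        print("lat y",y,"side",s,"edge",s*(25.5+t[k]),d[k].round(1))
for x in (-15,0,18):
    t=np.arange(-14,10,.25)
    for e,s in ((38,1),(-38,-1)):
        uv=np.array([P(x,e+s*k,62) for k in t],np.float32); pr=cv2.remap(g.astype(np.float32),uv[:,0].copy(),uv[:,1].copy(),cv2.INTER_LINEAR).ravel(); d=np.gradient(cv2.GaussianBlur(pr[None],(7,1),0)[0]); k=[i for i in range(1,len(d)-1) if abs(d[i])>4 and abs(d[i])>=abs(d[i-1]) and abs(d[i])>abs(d[i+1])]
        print("end",e,"x",x,[(e+s*t[i],round(float(d[i]),1)) for i in k])
hol=(g[:,:]<70).astype(np.uint8)
for k in cv2.findContours(hol,0,cv2.CHAIN_APPROX_NONE)[0]:
    A=cv2.contourArea(k)
    if 20<A<400:
        M=cv2.moments(k); u,v=M['m10']/M['m00'],M['m01']/M['m00']; q=inv(u,v,.062)
        if abs(q[0])<32 and abs(q[1])<45: print("hole",A,q)
E
```

```text
[0.4134 0.1287 0.1646]
bl [234.1  57. ]
br [316.8  56.9]
fl [238.1 178.4]
fr [313.6 178.3]
stop [275.6  59.3]
stopfar [275.5  42.4]
lat y 28 side -1 edge [-27.] [-15.7]
lat y 28 side 1 edge [23.] [-13.]
lat y 12 side -1 edge [-27.25] [-14.7]
lat y 12 side 1 edge [23.] [-11.8]
lat y -6 side -1 edge [-27.] [-15.4]
lat y -6 side 1 edge [23.25] [-11.6]
lat y -20 side -1 edge [-27.25] [-12.2]
lat y -20 side 1 edge [23.] [-11.3]
lat y -32 side -1 edge [-27.] [-9.1]
lat y -32 side 1 edge [23.25] [-11.7]
end 38 x -15 [(np.float64(24.75), -10.2), (np.float64(28.25), 29.4), (np.float64(37.0), 6.1), (np.float64(44.75), -15.4)]
end -38 x -15 [(np.float64(-26.25), 9.2), (np.float64(-30.5), 9.2), (np.float64(-38.75), -9.7)]
end 38 x 0 [(np.float64(37.0), 5.9)]
end -38 x 0 [(np.float64(-39.0), -16.7)]
end 38 x 18 [(np.float64(36.5), -13.1), (np.float64(40.25), 17.5), (np.float64(47.0), -13.0)]
end -38 x 18 [(np.float64(-38.25), -6.2), (np.float64(-46.25), -11.9)]
hole 77.0 (np.float64(10.8), np.float64(-26.3))
hole 32.5 (np.float64(-14.1), np.float64(-24.9))
hole 34.5 (np.float64(11.9), np.float64(-2.2))
hole 34.0 (np.float64(-15.7), np.float64(-2.2))
hole 51.5 (np.float64(-15.3), np.float64(25.3))
```

Emit:
{"api": "servo_tool", "payload": {"targets": [{"hand":-0.36,"x":0,"y":0,"z":0,"roll":0},{"hand":-0.36,"x":0,"y":0,"z":0,"roll":0},{"hand":-0.36,"x":0,"y":0,"z":0,"roll":0}]}}

```text
time: 25.37
tool_pos: [0.4106, 0.1289, 0.1613]
tcp_rot: [-2.401, -2.024, 0.004]
wrist_force: [0.0, 0.2, 0.9]
width: 0.682
grip_force: 0.0
```

```bash
python3 - <<'E'
from h import *
im,st=snap('wrist','w19'); c=cam('wrist',st); print(st['tool_pos'].round(4),st['joint_vel'].round(3))
seat=np.array([.4207,.1863]); yw=-.17; X=np.array([np.cos(yw),np.sin(yw)]);Y=np.array([-np.sin(yw),np.cos(yw)])
g=cv2.cvtColor(im,cv2.COLOR_RGB2GRAY).astype(np.float32)
def P(x,y,z): return proj(c,np.r_[seat+X*x/1e3+Y*y/1e3,z/1e3])
def pk(f,t):
    uv=np.array([f(k) for k in t],np.float32); pr=cv2.remap(g,uv[:,0].copy(),uv[:,1].copy(),cv2.INTER_CUBIC).ravel(); d=np.gradient(cv2.GaussianBlur(pr[None],(7,1),0)[0])
    return [(round(float(t[i]),2),round(float(d[i]),1)) for i in range(1,len(d)-1) if abs(d[i])>4 and abs(d[i])>=abs(d[i-1]) and abs(d[i])>abs(d[i+1])]
T=np.arange(-42,42,.25)
for y in (28,12,-20,-32): print("block y",y,pk(lambda k:P(k,y,62),T))
for y in (43,): print("stop y",y,pk(lambda k:P(k,y,50),T))
for y in (54,57): print("base y",y,pk(lambda k:P(k,y,10),T))
for y in (-50,): print("base y",y,pk(lambda k:P(k,y,10),T))
T=np.arange(-64,64,.25)
for x in (0,): print("block col",pk(lambda k:P(x,k,62),T)); print("stop col z50",pk(lambda k:P(x,k,50),T)); print("base col z10 x30",pk(lambda k:P(30,k,10),T))
E
```

```text
[0.4106 0.1289 0.1613] [-0.002 -0.004 -0.006  0.     0.004 -0.002]
block y 28 [(-29.0, -8.8), (-25.5, 18.6), (-15.25, -22.3), (-10.5, 20.9), (9.5, -16.1), (15.0, 19.5), (25.0, -12.3), (28.5, 8.3)]
block y 12 [(-29.25, -9.7), (-25.5, 16.5), (25.0, -12.9), (28.5, 7.6)]
block y -20 [(-29.25, -6.6), (-25.5, 10.8), (-23.5, 8.0), (25.0, -12.5), (28.25, 7.7)]
block y -32 [(-29.25, -5.7), (-25.5, 9.0), (-7.75, 9.5), (25.25, -11.9), (28.25, 9.3)]
stop y 43 [(-30.5, -8.5), (-29.0, 4.2), (-25.75, 13.7), (-21.25, -9.2), (-19.5, 10.0), (19.0, -5.6), (20.5, 6.0), (25.5, -14.2), (29.75, 11.2)]
base y 54 [(-35.25, -7.9), (-33.75, 4.0), (-31.0, 14.8), (-22.0, -12.9), (-8.5, -4.5), (-4.5, 18.4), (4.25, -15.3), (21.75, 14.1), (30.5, -14.2), (34.75, 8.7)]
base y 57 [(-35.25, -6.2), (-28.5, 4.5), (-7.0, -4.7), (-4.5, 18.7), (4.25, -15.7), (34.75, 8.1)]
base y -50 [(-35.5, -6.1), (-30.75, 9.6), (-23.5, -8.8), (22.0, 7.1), (34.25, 6.6)]
block col [(-53.5, -5.1), (-48.0, -5.8), (-38.75, 17.9), (37.25, 6.6), (44.5, -5.1), (45.75, 5.5), (52.0, -13.5)]
stop col z50 [(-56.75, -4.8), (-51.0, -5.6), (-41.25, 17.4), (38.5, 6.3), (46.25, -5.1), (47.5, 5.4), (54.25, -13.2)]
base col z10 x30 [(-60.75, -7.8), (-56.75, 9.2), (-51.25, -8.3), (-49.0, 6.1), (42.75, -9.2), (48.5, 12.8), (54.75, -11.8), (58.75, 8.8)]
```

Block and stand now share the same centre and yaw to within about 0.3 mm, and the block is against the stop. The hand is clear, so hand it in.

```bash
python3 -c "
from h import *
print(ticket.finish_job())"
```

```text
the job is handed in; nothing more can be done
None
```

The drilled block was in case b. It now lies flat on the stand's block against the stop, flush to within about 0.3 mm by my last wrist-camera measurement. Lids a and b are up, case c is still shut, the hand is clear, and the job was handed in at about 25 s with no verdict returned; I first laid the block with about 21 mm of overhang and slid it back 4 mm, the block possibly just clear of the stand's block, before the final slide.

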